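# Bring the floppy-armed desk lamp over the inked printing block

## Robot

A 6-joint arm with a two-finger parallel gripper is mounted at the origin on the work surface. World frame = base frame: x ahead of the robot, y to its left, z up, the work surface at z = 0. Lengths are in mm, angles in rad, forces in N, time in s.
With the tool pointing down it reaches from about 300 to 850 mm from the base axis. Payload 4.2 kg.
Tool frame: the origin (TCP) lies on the centre line of the jaws, within the pads' length; the fingertips stand 8 mm ahead of it and the grasp point (between the pads) lies 11 mm behind it; z points along the fingers, y is the line along which they close (so a half turn about z gives the same grasp; the last joint's range is limited). The gripper opens to 91 mm and grips with 3 to 60 N. Pads are 32 mm wide; open, the fingers measure 118 mm over their backs; the gripper's body (76 mm by 178 mm) begins 60 mm behind the grasp point.
Start: joints at [1.103, 0.32, 1.565, -0, 1.257, -0.02], TCP at [248.97, 518.321, 221.976] pointing down, gripper open.
Joint ranges: [-3.11, 3.11], [-0.84, 2.01], [0.21, 2.61], [-1.34, 4.49], [0.05, 2.63], [-2.56, 2.56]. Speed limits (rad/s): [2.57, 2.57, 3.14, 3.14, 3.14, 3.14].

## Interface

Orientations are given as a unit quaternion [w, x, y, z].
In Python, from plant import status, get_image, camera_model, workorder gives the robot as it stands. The module is installed in compiled form; this text tells all that it offers.
- The arm moves only by the tool arm_command, never from a script. Its argument "targets" is a list of rows, each a list of 5 numbers: the shift along the tool's x, y, z in cm, then the turn about the tool's z in degrees, then the closure, from -1 (fully open) to 1 (shut). In form: [[x, y, z, roll, claw], ...]. A call has 1 to 12 rows; each row shifts and turns the commanded pose from where the row before left it, along the tool's axes as they then stand; what a row does not reach is not made up. A row lasts 1/12 s, in which the tool goes at most 41.7 mm and 7.16 degrees, less where a joint would pass 70% of its speed; a pose out of reach is approached as far as the arm can. A call with a gripper value outside its range is refused whole. The fingers move at their own pace and stop on an object; "squeeze" is the grip in N (left out, the last holds). Time passes only in rows, so rows that do not move let the fingers close. It gives the time, the measured TCP pose, the force, the opening and the grip force at its end, in the units of the state.
- status.observe(): the state, without advancing time (a new reading comes with each control period).
- get_image(name): name is "side" or "top"; returns (picture, depth): 420x560x3 uint8, red, green, blue; 420x560 float32, mm along the optical axis (not along the pixel's ray), 0 where there is no reading.
- camera_model(name): a dict with "intrinsics" (3x3 intrinsics, pixels), "pose" (4x4, takes a point from camera to world coordinates). Camera axes: x right, y down, z forward; pixel columns grow to the right and rows downward; lengths in mm; the calibration is good to about 2 mm. A picture is of the moment at which its call begins. camera_model takes no time and is no camera call.
- workorder.sign_off(): hands the job in; it is judged then, once.
The state is a dict: "time": time; "joint_positions": joint angles; "qd": joint speeds; "joint_torque": joint torques, N m; "ee_pos": TCP position; "ee_rot": TCP orientation; "wrist_force": force on the tool from outside, world axes, zero at the start; "torque": the same for the moment, N m; "grip_width": opening from 0.0 (shut) to 1.0 (fully open); "finger_force": force on a finger pad.
Only numpy, scipy, OpenCV 4.12 (cv2) and the standard library are available. Lean on these libraries where they do the work, as an engineer would, in place of code of your own. Each camera call takes 0.05 s, during which the arm holds its last target. There are 200 camera calls.

## Task

Pick up the desk lamp by its wooden carrying handle, ease its floppy arm up to standing without letting it flop over to the other side, and only then bring it across until the lamp head is over the middle of the freshly inked block, with the base about 100 mm above the table; never let the arm topple while it is anywhere near the block. Hold the lamp there for at least 6 seconds with the arm upright so that the light rests steadily on the ink, and finish while still holding it there. The arm and head must touch nothing, nothing may touch the wet block, and the bottles, cup and gouge stay where they are.

Things in the scene. Friction and masses are not known exactly. Their poses are not given: they have to be found in the camera images.
- lamp: Base of the battery desk lamp: 630 g (hidden +-10 %), the arm adds 180 g. Steel slab 260 (x) x 120 (y) x 16 mm high; origin at the centre of its underside, z up, x from the battery pack (x = -123 to -57 mm, 42 mm high) to the bracket at x = 115 mm that carries the arm. The whole lamp's centre of mass is about 9 mm ahead (+x) of the handle's middle.
- lamp_handle (a point): Middle of the wooden carrying handle, 71 mm straight above the base's origin: a bar along the base's x, 100 mm long, 24 mm thick (y), 22 mm high, on posts at x = +-43 mm. Grip it from above, fingers closing along the base's y. The free gap under the bar is 44 mm.
- lamp_arm: Red arm with the head, hinged in the base; origin on the hinge axis, 115 mm ahead of and 55 mm above the base's origin. The hinge axis is the base's x; axes parallel to the base's when the arm stands square. It swings sideways to stops at +-0.35 rad from square; a positive turn about x leans it to -y. Stem 16 mm thick, 260 mm tall, then an 85 mm boom along +x to the head.
- lamp_com (a point): Centre of mass of the arm (in its middle plane), 216 mm above the hinge axis. Arm 0.18 kg (hidden +-3 %), inertia about the hinge 0.0092 kg m2. Its weight topples it with 0.38 N m per rad of lean; two tired springs pull it square to the base with only 0.29 N m per rad between arm and base; damping 0.05 N m s/rad.
- lamp_head (a point): Centre of the lit underside of the lamp's head (red shade 76 mm wide), 85 mm ahead of and 230 mm above the hinge in its frame. The arm cannot stand by itself: it falls slowly (growth time 0.7 s) to a stop; it starts lying on the +y one. Tilting the base about its x shifts where the springs pull to: tilt away from the lean lifts the arm.
- block: Printing block lying on the table, plywood 220 (x) x 300 (y) x 18 mm with wet orange ink on top, loose, 750 g; origin at the centre of the underside.
- block_mid (a point): Middle of the inked top of the block, 18 mm above its underside.
- water_bottle: Clear bottle, 64 mm wide, 200 mm tall; origin at the centre of its foot. Bystander.
- ink_bottle: Black ink bottle, 44 mm wide, 115 mm tall; origin at the centre of its foot. Bystander.
- colour_cup: White plastic cup with orange colour, 68 mm wide, 45 mm tall; origin at the centre of its foot. Bystander; it can stand between the lamp and the block.
- gouge: Carving gouge with a wooden handle lying on the table, 183 mm long, 22 mm thick; origin under the handle's front part, blade towards its x. Bystander.

How it is judged:
By the outcome, as a careful person would: the job done as asked, in the order asked, and still so for the second after the job is handed in, while the arm keeps its last pose, push and grip.
It also fails if it takes over 64 s, if anything falls off the work surface, if the arm or the gripper's body presses on something with over 40 N, if the wrist force passes 120 N, or if a joint passes its speed limit or range.

## Working session

There is one attempt and no reset: what is moved stays moved. The work goes in short steps, Python scripts to look and compute and a tool call to move; the robot and the scene stay as the last step left them, time stands still between calls to the robot, and variables do not carry over. Pictures are saved under pics/ and viewed, at most 10 in all, crops included, and the job is handed in when it is done.

Besides the shell and the picture viewer there is one more tool, called after "Call:" as name(argument=value, ...), one argument or row to a line, values as JSON. arm_command: Moves the arm, as the interface text tells. Its arguments: {"type":"object","properties":{"targets":{"type":"array","items":{"type":"array","items":{"type":"number"}}},"squeeze":{"type":"number"}},"required":["targets"]}

```bash
mkdir -p pics
python3 - <<'E'
from plant import status,get_image,camera_model
import cv2,numpy as np
s=status.observe();print(s)
for n in("side","top"):
    p,d=get_image(n);cv2.imwrite(f"pics/{n}0.png",p[:,:,::-1]);np.savez(f"{n}0.npz",p=p,d=d)
    m=camera_model(n);print(n,np.round(m["intrinsics"],1).tolist(),np.round(m["pose"],3).tolist())
E
```

```text
{'time': 0.0, 'joint_positions': array([ 1.10302235e+00,  3.20283188e-01,  1.56568742e+00, -1.47112074e-05,
        1.25735321e+00, -2.00250267e-02]), 'qd': array([ 2.20017387e-03,  6.62434458e-06,  3.69647346e-04, -8.69318955e-04,
        2.83097452e-04,  4.69077297e-05]), 'joint_torque': array([-1.22574693e-03, -4.12453866e+01, -2.31970024e+01,  7.25435000e-02,
        4.56866424e-02, -1.18841376e-04]), 'ee_pos': array([248.73690116, 517.87822647, 221.12199766]), 'ee_rot': array([-2.02239940e-04,  2.22006766e-01,  9.75044741e-01, -8.41653321e-04]), 'wrist_force': array([-0.44405163, -0.3181755 ,  0.45637457]), 'torque': array([ 0.01967285,  0.02323198, -0.07417797]), 'finger_force': 0.0, 'grip_width': 0.999840472090284}
side [[428.6, 0.0, 284.1], [0.0, 428.6, 210.3], [0.0, 0.0, 1.0]] [[0.772, -0.479, 0.418, 48.252], [-0.636, -0.591, 0.496, -617.328], [0.01, -0.648, -0.761, 1047.893], [0.0, 0.0, 0.0, 1.0]]
top [[518.1, 0.0, 279.6], [0.0, 518.1, 206.3], [0.0, 0.0, 1.0]] [[-0.021, -0.991, 0.133, 340.61], [-1.0, 0.021, 0.003, -43.742], [-0.005, -0.133, -0.991, 1622.689], [0.0, 0.0, 0.0, 1.0]]
```

View pics/side0.png

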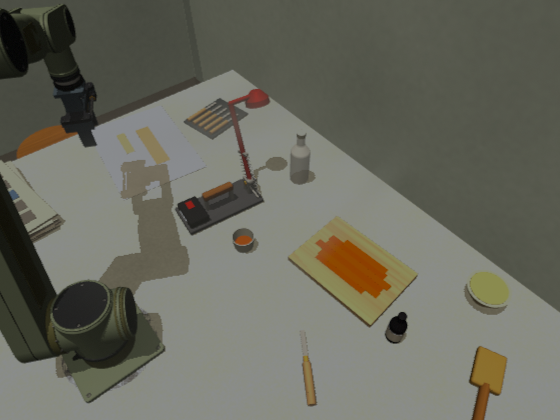

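View pics/top0.png

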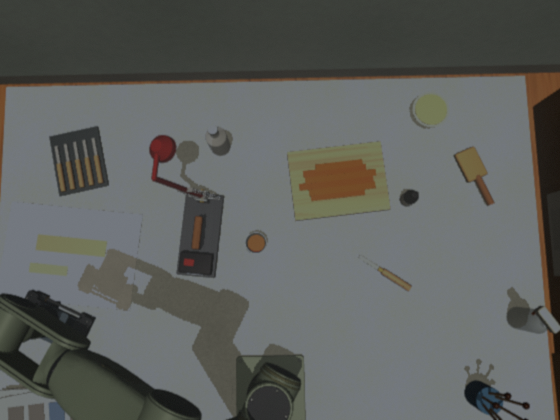

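The side view shows the lamp at about (220,205) with its arm leaning back-left and the head at (258,97). The cup is at (243,240), the block at (352,268), the water bottle at (300,162) and the gouge at (308,370). In the top view, image up is +x and left is +y. There the handle is at (198,232), the head at (162,148) and the block centre at (338,180).

```bash
cat > h.py <<'E'
import numpy as np,cv2
from plant import camera_model
def world(n,d,mask):
    m=camera_model(n);K=np.array(m["intrinsics"]);P=np.array(m["pose"])
    v,u=np.nonzero(mask&(d>0));z=d[v,u]
    c=np.stack([(u-K[0,2])/K[0,0]*z,(v-K[1,2])/K[1,1]*z,z])
    return (P[:3,:3]@c).T+P[:3,3]
def ray(n,uv,z):
    m=camera_model(n);K=np.array(m["intrinsics"]);P=np.array(m["pose"])
    r=P[:3,:3]@np.linalg.inv(K)@[uv[0],uv[1],1];return P[:3,3]+r*(z-P[2,3])/r[2]
def hsv(p):return cv2.cvtColor(p,cv2.COLOR_RGB2HSV)
E
python3 - <<'E'
from h import *
def rect(w):
    c,s,a=cv2.minAreaRect(w[:,:2].astype(np.float32));return np.round(c,1),np.round(s,1),round(a,1)
for n in("top","side"):
    f=np.load(n+"0.npz");p,d=f["p"],f["d"];H=hsv(p);h,s,v=[H[...,i].astype(int) for i in range(3)]
    W=np.zeros(d.shape+(3,));W[d>0]=world(n,d,d>0)
    x,y,z=W[...,0],W[...,1],W[...,2]
    print(n,"table z",np.median(z[(x>300)&(x<500)&(y<100)&(y>50)]),np.std(z[(x>250)&(x<350)&(y<50)&(y>0)]))
    def inb(a,b,c,e):return (x>a)&(x<b)&(y>c)&(y<e)
    blk=inb(380,760,-420,0)&(z>9)&(z<28)&(s>60)
    print("block",rect(W[blk]))
    han=inb(300,600,100,350)&(z>70)&(z<95)&(s>80)&(h<25)
    print("handle",han.sum(),rect(W[han]),np.median(z[han]))
    base=inb(250,650,80,350)&(z>8)&(z<30)&(s<90)&(v<110)
    print("base",base.sum(),rect(W[base]))
    red=((h<6)|(h>174))&(s>130)&(v>60)&(z>60)&inb(300,900,0,500)
    w=W[red];print("red",red.sum(),w.min(0).round(),w.max(0).round())
    for nm,m in(("cup",inb(250,450,-20,110)&(z>15)&(z<60)),("bottles",(z>60)&(z<230)&inb(480,800,-500,170)&(s<200))):
        k,l,st,c=cv2.connectedComponentsWithStats(m.astype(np.uint8))
        for i in range(1,k):
            if st[i,4]>15:q=W[l==i];print(nm,st[i,4],q.min(0).round(),q.max(0).round())
E
```

```text
top table z 0.40995122225763225 3.8609573730546756
block (array([ 635.9, -225.1]), array([216.1, 295.7]), 5.6)
handle 262 (array([508.1, 205.8]), array([ 23.7, 161.5]), 83.4) 80.87355565241228
base 2013 (array([440.7, 237.8]), array([396. , 232.7]), 6.2)
red 494 [596. 237. 288.] [713. 293. 319.]
cup 95 [411.   4.  15.] [449.  68.  52.]
bottles 451 [724. 114.  61.] [784. 170. 211.]
bottles 171 [ 551. -459.   61.] [ 590. -417.  122.]
side table z 0.21287546623386788 2.159907269380544
block (array([ 634.9, -226.2]), array([223.9, 301.3]), 5.4)
handle 268 (array([506.9, 204.7]), array([ 30.8, 167.7]), 84.3) 80.50837994070372
base 1514 (array([473.9, 206.5]), array([124.3, 261.2]), 83.7)
red 330 [582. 192.  70.] [704. 289. 316.]
cup 176 [409.   1.  15.] [450.  69.  48.]
bottles 614 [721. 112.  61.] [779. 169. 204.]
bottles 307 [ 549. -461.   60.] [ 587. -419.  118.]
```

Call:
arm_command(
  targets=[
    [0, 0, 0, -6.5, -1],
    [0, 0, 0, -6.5, -1],
    [0, 0, 0, -6.4, -1],
    [-2.6, -2.8, 0, 0, -1],
    [-2.6, -2.8, 0, 0, -1],
    [-2.6, -2.8, 0, 0, -1],
    [-2.6, -2.8, 0, 0, -1],
    [-2.6, -2.8, 0, 0, -1],
    [-2.6, -2.8, 0, 0, -1],
  ],
)

```text
time: 0.85
ee_pos: [386.2, 332.6, 221.7]
ee_rot: [-0.0, 0.054, 0.999, -0.0]
wrist_force: [0.9, 0.5, -0.0]
grip_width: 1.004
finger_force: 0.0
```

Call:
arm_command(
  targets=[
    [0, 0, 0, 0, -1],
  ],
)

```text
time: 0.93
ee_pos: [388.7, 329.4, 221.7]
ee_rot: [0.001, 0.057, 0.998, -0.002]
wrist_force: [-0.0, 0.4, -0.7]
grip_width: 0.999
finger_force: 0.0
```

Call:
arm_command(
  targets=[
    [0, 0, 0, 0, -1],
    [0, 0, 0, 0, -1],
  ],
)

```text
time: 1.1
ee_pos: [385.5, 334.4, 221.8]
ee_rot: [-0.0, 0.055, 0.998, 0.0]
wrist_force: [-0.4, 0.6, -0.2]
grip_width: 0.998
finger_force: 0.0
```

Call:
arm_command(
  targets=[
    [-2.5, -2.7, 0, 0, -1],
    [-2.5, -2.7, 0, 0, -1],
    [-2.5, -2.7, 0, 0, -1],
    [-2.05, -2.2, 0, 0, -1],
    [-1.5, -1.57, 0, 0, -1],
    [0, 0, 3.5, 0, -1],
    [0, 0, 3.5, 0, -1],
    [0, 0, 3.5, 0, -1],
    [0, 0, 3.0, 0, -1],
    [0, 0, 1.7, 0, -1],
    [0, 0, 1.0, 0, -1],
    [0, 0, 0, 0, -1],
  ],
)

```text
time: 2.1
ee_pos: [480.9, 205.0, 57.8]
ee_rot: [-0.002, 0.054, 0.999, -0.001]
wrist_force: [-0.5, -0.1, -0.0]
grip_width: 1.0
finger_force: 0.0
```

Run:
```python
from plant import status,get_image
from h import *
s=status.observe();print(s["ee_pos"],s["ee_rot"],s["wrist_force"],s["time"])
p,d=get_image("top");q,e=get_image("side")
a=cv2.resize(p[120:320,110:310],(400,400),interpolation=2);b=cv2.resize(q[60:260,110:310],(400,400),interpolation=2)
cv2.imwrite("pics/g1.png",np.hstack([a,b])[:,:,::-1])
```

```text
[480.92897745 205.04837763  57.84950894] [-2.10003850e-03  5.35922402e-02  9.98560344e-01 -8.37550359e-04] [-0.53290352 -0.11307369 -0.04317066] 2.1
```

View pics/g1.png

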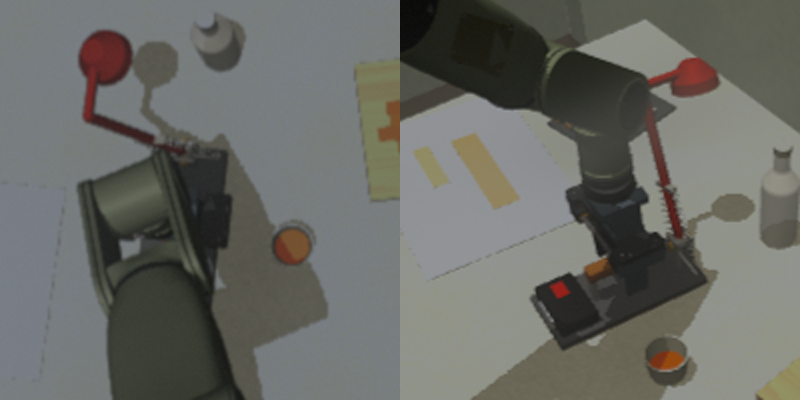

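The grasp view shows the fingers straddling the wooden handle at crop (630,250) in the side view. The red stem is clear of the wrist. Next I close the gripper.

Call:
arm_command(
  targets=[
    [0, 0, 0, 0, 1],
    [0, 0, 0, 0, 1],
    [0, 0, 0, 0, 1],
    [0, 0, 0, 0, 1],
    [0, 0, 0, 0, 1],
    [0, 0, 0, 0, 1],
    [0, 0, 0, 0, 1],
    [0, 0, 0, 0, 1],
  ],
  squeeze=45,
)

```text
time: 2.87
ee_pos: [482.7, 204.2, 60.0]
ee_rot: [0.0, 0.055, 0.999, 0.0]
wrist_force: [0.3, 0.1, -0.3]
grip_width: 0.447
finger_force: 0.0
```

Call:
arm_command(
  targets=[
    [0, 0, -0.5, 0, 1],
    [0, 0, -0.8, 0, 1],
    [0, 0, -1, 0, 1],
    [0, 0, -1, 0, 1],
    [0, 0, -1, 0, 1],
    [0, 0, -1, 0, 1],
    [0, 0, -1, 0, 1],
    [0, 0, -1, 0, 1],
    [0, 0, -1, 0, 1],
    [0, 0, -1, 0, 1],
    [0, 0, -0.7, 0, 1],
    [0, 0, 0, 0, 1],
  ],
)

```text
time: 3.87
ee_pos: [483.7, 204.7, 161.9]
ee_rot: [0.002, 0.055, 0.999, 0.001]
wrist_force: [0.3, 1.4, -8.1]
grip_width: 0.261
finger_force: 45.0
```

Run:
```python
from plant import status,get_image
from h import *
s=status.observe();print(s["ee_pos"],s["ee_rot"],s["wrist_force"],s["torque"],s["grip_width"],s["finger_force"],s["time"],s["joint_positions"])
D={}
for n in("top","side"):
    p,d=get_image(n);cv2.imwrite(f"pics/l_{n}.png",p[:,:,::-1]);np.savez(n+"1.npz",p=p,d=d)
    H=hsv(p);h,S,v=[H[...,i].astype(int) for i in range(3)]
    red=((h<6)|(h>174))&(S>130)&(v>50);w=world(n,d,red)
    c,sn=np.cos(np.radians(-6.2)),np.sin(np.radians(-6.2));r=w-s["ee_pos"]
    b=np.c_[r[:,0]*c+r[:,1]*sn,-r[:,0]*sn+r[:,1]*c,r[:,2]]
    b=b[(b[:,0]>85)&(b[:,0]<260)&(abs(b[:,1])<150)&(b[:,2]>0)&(b[:,2]<320)];print(n,len(b))
    for z in range(0,320,40):
        k=b[(b[:,2]>=z)&(b[:,2]<z+40)]
        if len(k):print(z,len(k),np.median(k,0).round(1),k.std(0).round(1))
    a=world(n,d,d>0);r=a-s["ee_pos"];m=(r[:,2]>60)&(r[:,2]<400)&(abs(r[:,1])<200)&(r[:,0]<90)
    print("robot front",np.percentile(r[m,0],[95,99,99.8]))
```

```text
[483.68525556 204.68150433 161.906144  ] [1.68984633e-03 5.46071868e-02 9.98506158e-01 8.07540579e-04] [ 0.31389229  1.38865089 -8.087838  ] [-0.06671237 -0.10787157 -0.00796383] 0.260564782850259 44.9908322095871 3.8667 [ 3.78392749e-01  2.87242553e-01  1.77299661e+00  5.42899636e-05
  1.07760803e+00 -1.08316027e+00]
top 575
200 571 [182.2  80.6 227.9] [26.6 13.7  5.6]
240 4 [190.8  80.2 240.3] [8.2 5.3 0.1]
robot front [30.89596565 45.30514568 52.04357484]
side 544
0 40 [102.3   6.9  20. ] [ 2.6  5.1 11.3]
40 11 [100.6  16.1  44.4] [1.3 3.7 3.9]
160 58 [102.   68.4 186.8] [17.6  5.6 10.5]
200 435 [174.3  69.3 222.2] [26.  14.   8.7]
robot front [ 7.88782912 31.05274015 47.04843613]
```

Run:
```python
from h import *
for n in("top","side"):
    f=np.load(n+"1.npz");p,d=f["p"],f["d"];H=hsv(p);h,s,v=[H[...,i].astype(int) for i in range(3)]
    w=world(n,d,d>0);hh,ss,vv=h[d>0],s[d>0],v[d>0]
    r=w-[483.7,204.7,0];c,sn=np.cos(np.radians(-6.2)),np.sin(np.radians(-6.2))
    b=np.c_[r[:,0]*c+r[:,1]*sn,-r[:,0]*sn+r[:,1]*c,r[:,2]]
    k=(b[:,2]>60)&(b[:,2]<130)&(abs(b[:,1])<75)&(b[:,0]>-150)&(b[:,0]<130)&(vv<110)&(ss<90)
    print(n,"z hist",np.histogram(b[k,2],range(60,131,5)))
    q=b[k&(b[:,2]<112)];
    if len(q)>50:
        for lo in range(-140,130,45):
            g=q[(q[:,0]>=lo)&(q[:,0]<lo+45)]
            if len(g):print(lo,len(g),np.median(g[:,2]),g[:,1].min(),g[:,1].max())
    k=(b[:,2]>100)&(b[:,2]<200)&(abs(b[:,1])<30)&(abs(b[:,0])<70)&(hh>6)&(hh<25)&(ss>100)
    print("handle",k.sum(),b[k].min(0) if k.any() else 0,b[k].max(0) if k.any() else 0)
```

```text
top z hist (array([  0,   0,   0,   0,   0,   8,  71, 375, 266,  59,  13,  13,  37,
        25]), array([ 60,  65,  70,  75,  80,  85,  90,  95, 100, 105, 110, 115, 120,
       125, 130]))
-140 1 86.74816004069226 -56.653487793346535 -56.653487793346535
-95 155 98.41424907704913 -59.945171703441275 61.15062531096171
-50 161 99.00189625369876 -60.31563706423857 60.28412012694771
40 247 99.37670853692907 -61.4022297245186 18.47077750608711
85 224 99.96231960308921 -61.618505518951814 39.50213253218041
handle 52 [-55.16310284  -7.84735847 156.24703354] [-29.55197068  10.95646683 171.51209261]
side z hist (array([   0,    0,    0,    0,   18,   87,  158, 1103,  274,   80,   66,
         76,  372,  137]), array([ 60,  65,  70,  75,  80,  85,  90,  95, 100, 105, 110, 115, 120,
       125, 130]))
-140 232 97.3976522938853 -63.61252923110574 58.427649321430934
-95 205 98.52830984011791 -63.744200455144046 54.39668602394143
-50 358 97.88869172856107 -63.460234932213744 54.64650940039713
-5 355 98.00736727836602 -64.57252441277139 34.084545482229
40 349 97.97868289203507 -65.24430159186858 45.869039577881715
85 248 98.88298918115657 -63.55526232207229 51.240700470334176
handle 130 [-58.79709273 -16.95181677 148.16335412] [ 32.56831973  12.53488736 166.80140271]
```

View pics/l_side.png

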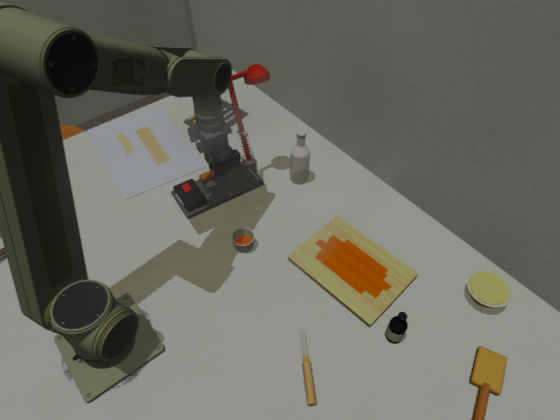

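The side view shows the lamp held level, but I started the lift before the fingers had closed. They hold only the top 10 mm of the handle. I'll set the lamp down and grip it deeper.

Call:
arm_command(
  targets=[
    [0, 0, 0.8, 0, 1],
    [0, 0, 1.2, 0, 1],
    [0, 0, 1.2, 0, 1],
    [0, 0, 1.2, 0, 1],
    [0, 0, 1.2, 0, 1],
    [0, 0, 1.1, 0, 1],
    [0, 0, 0.8, 0, 1],
    [0, 0, 0.4, 0, 1],
    [0, 0, 0.2, 0, 1],
    [0, 0, 0.1, 0, 1],
    [0, 0, 0, 0, 1],
  ],
)

```text
time: 4.88
ee_pos: [482.9, 204.5, 78.4]
ee_rot: [0.001, 0.055, 0.999, 0.0]
wrist_force: [0.1, -0.3, -8.4]
grip_width: 0.256
finger_force: 45.0
```

Call:
arm_command(
  targets=[
    [0, 0, 0, 0, -0.1],
    [0, 0, 0, 0, -0.1],
    [0, 0, 0, 0, -0.1],
    [0, 0, 0, 0, -0.1],
    [0, 0, 0.6, 0, -0.1],
    [0, 0, 0.8, 0, -0.1],
    [0, 0, 0.5, 0, -0.1],
    [0, 0, 0, 0, -0.1],
    [0, 0, 0, 0, 1],
    [0, 0, 0, 0, 1],
    [0, 0, 0, 0, 1],
    [0, 0, 0, 0, 1],
  ],
)

```text
time: 5.88
ee_pos: [482.8, 204.4, 59.2]
ee_rot: [0.0, 0.055, 0.999, 0.0]
wrist_force: [-0.5, -0.1, 0.0]
grip_width: 0.287
finger_force: 0.0
```

Call:
arm_command(
  targets=[
    [0, 0, 0, 0, 1],
    [0, 0, 0, 0, 1],
    [0, 0, 0, 0, 1],
  ],
)

```text
time: 6.13
ee_pos: [482.8, 204.4, 59.2]
ee_rot: [0.0, 0.055, 0.999, 0.0]
wrist_force: [0.3, 0.8, -0.0]
grip_width: 0.262
finger_force: 45.0
```

Call:
arm_command(
  targets=[
    [0, 0, -0.5, 0, 1],
    [0, 0.3, -1, 0, 1],
    [0, 0.7, -1.2, 0, 1],
    [0, 1.1, -1.2, 0, 1],
    [0, 1.5, -1.2, 0, 1],
    [0, 1.8, -1.2, 0, 1],
    [0, 2, -1.2, 0, 1],
    [0, 2, -1.1, 0, 1],
    [0, 2, -0.8, 0, 1],
    [0, 2, -0.5, 0, 1],
    [0, 2, -0.2, 0, 1],
    [0, 1.7, 0, 0, 1],
  ],
)

```text
time: 7.13
ee_pos: [500.4, 374.9, 159.0]
ee_rot: [-0.001, 0.054, 0.999, -0.001]
wrist_force: [0.3, -0.6, -7.6]
grip_width: 0.259
finger_force: 45.0
```

Call:
arm_command(
  targets=[
    [0, 1.3, 0, 0, 1],
    [0, 0.9, 0, 0, 1],
    [0, 0.5, 0, 0, 1],
    [0, 0.2, 0, 0, 1],
    [0, 0, 0, 0, 1],
  ],
)

```text
time: 7.55
ee_pos: [504.2, 402.7, 159.4]
ee_rot: [-0.0, 0.055, 0.999, -0.001]
wrist_force: [0.8, -0.7, -8.0]
grip_width: 0.261
finger_force: 45.0
```

```bash
cat > ctl.py <<'E'
import numpy as np
from scipy.optimize import least_squares
from scipy.linalg import expm
from h import *
R=1/12;DT=R/10;W=30.
I,G,K,C,ML=.0092,.38,.29,.05,.18*.216
def sim(st,u,dur=R,d=0.):
    """st=[th,om,Y,V,cmd] (rad, m); u=metres per row; th>0 leans to +y; returns states at row ends"""
    th,om,Y,V,c=st;out=[]
    for x in np.atleast_1d(u):
        n=max(1,round(dur/DT));dt=dur/n
        for i in range(n):
            c+=x/n;a=W*W*(c-Y)+2*W*(x/dur-V)
            V+=a*dt;Y+=V*dt
            om+=dt*((G*np.sin(th)-K*th-C*om-ML*a*np.cos(th))/I+d);th+=om*dt
            if th>.35:th=.35;om=min(om,0)
            if th<-.35:th=-.35;om=max(om,0)
        out.append([th,om,Y,V,c])
    return np.array(out)
def theta(pos,yaw,name="top",dbg=False):
    from plant import get_image
    p,d=get_image(name);H=hsv(p);h,S,v=[H[...,i].astype(int) for i in range(3)]
    w=world(name,d,((h<6)|(h>174))&(S>130)&(v>50))
    c,s=np.cos(yaw),np.sin(yaw);r=w-pos
    b=np.c_[r[:,0]*c+r[:,1]*s,-r[:,0]*s+r[:,1]*c,r[:,2]+5]
    b=b[(b[:,0]>145)&(b[:,0]<240)&(abs(b[:,1])<150)&(b[:,2]>180)&(b[:,2]<300)]
    m=(b.min(0)+b.max(0))/2 if dbg else 0
    return np.arctan2(np.mean(b[:,1]),np.mean(b[:,2])),len(b),p,b
def yaw_of(q):  # tool x = -base x
    w,x,y,z=q;tx=np.array([1-2*(y*y+z*z),2*(x*y+w*z)]);return np.arctan2(-tx[1],-tx[0])
E
python3 - <<'E'
from ctl import *
from plant import status
s=status.observe();y=yaw_of(s["ee_rot"]);print(s["time"],s["ee_pos"],y,s["ee_rot"],s["wrist_force"],s["grip_width"])
for n in("top","side","top"):
    t,k,p,b=theta(s["ee_pos"],y,n);print(n,t,k,b.mean(0),np.percentile(b,[2,98],axis=0).round(1))
# swing-up plan
up=np.array([-.6,-1.6,-2.8,-3.8,-4.0])/100
st0=sim([.35,0,0,0,0],up)[-1]
N=12
def f(u):
    o=sim(st0,u);e=o[-1];full=np.r_[up[-1],u,0]
    z=6.86*e[0]+e[1]
    return np.r_[30*(z-.3),20*e[3],np.diff(full)*40,np.maximum(abs(full)-.04,0)*2000,5*np.maximum(.03-o[:,0],0)*20, u*8]
r=least_squares(f,np.r_[-.02,0,.02,.03*np.ones(9)])
print((r.x*100).round(2),r.cost);o=sim(st0,r.x);print(o[:,:3].round(3))
E
```

```text
7.55 [504.17442705 402.66223016 159.40015881] -0.1091308229652894 [-4.77364772e-04  5.45380411e-02  9.98511393e-01 -6.09702555e-04] [ 0.77214259 -0.67461011 -7.97543957] 0.260637242844737
top 0.288704154847268 629 [186.33650744  73.63296908 247.92070946] [[152.   48.1 230.8]
 [220.  102.3 261. ]]
side 0.26407516990458935 337 [180.82158933  65.95505564 243.92577231] [[151.2  44.3 224.3]
 [214.4  94.2 259.1]]
top 0.2858134754917104 628 [186.42477391  72.99193232 248.39090892] [[151.3  47.2 231.3]
 [220.3 101.8 261. ]]
[-0.22  1.44  1.52  0.69  0.61  0.63  0.67  0.71  0.76  0.8   0.87  0.75] 3.1075785734887376
[[ 0.229 -1.181 -0.133]
 [ 0.106 -1.134 -0.116]
 [ 0.037 -0.616 -0.099]
 [ 0.029 -0.035 -0.093]
 [ 0.029  0.005 -0.087]
 [ 0.029  0.007 -0.081]
 [ 0.029  0.009 -0.074]
 [ 0.029  0.01  -0.067]
 [ 0.029  0.01  -0.059]
 [ 0.029  0.01  -0.051]
 [ 0.029  0.002 -0.042]
 [ 0.034  0.072 -0.035]]
```

```bash
cat >> ctl.py <<'E'
HC=245.
def theta(pos,yaw,name="top",dbg=False):
    """lean from the silhouette centre of the shade: ray cut at the height of the shade's middle"""
    from plant import get_image
    p,d=get_image(name);H=hsv(p);h,S,v=[H[...,i].astype(int) for i in range(3)]
    m=(((h<6)|(h>174))&(S>130)&(v>40)).astype(np.uint8)
    m=cv2.morphologyEx(m,cv2.MORPH_OPEN,cv2.getStructuringElement(cv2.MORPH_ELLIPSE,(11,11)))
    n,l,st,ce=cv2.connectedComponentsWithStats(m);i=1+np.argmax(st[1:,4])
    pts=np.argwhere(l==i)[:,::-1].astype(np.float32);uv,rad=cv2.minEnclosingCircle(pts)
    uv=np.array(ce[i]);th=0
    for _ in range(10):
        w=ray(name,uv,pos[2]-5+HC*np.cos(th))-pos
        lat=-w[0]*np.sin(yaw)+w[1]*np.cos(yaw);fw=w[0]*np.cos(yaw)+w[1]*np.sin(yaw)
        th=np.arcsin(np.clip(lat/HC,-1,1))
    return th,fw,(uv,rad,st[i,4]),p
E
python3 - <<'E'
from ctl import *
from plant import status
s=status.observe();y=yaw_of(s["ee_rot"])
for n in("top","side"):
    t,fw,i,p=theta(s["ee_pos"],y,n);print(n,t,fw,i)
up=np.array([-.6,-1.6,-2.8,-3.8,-4.0])/100
st0=sim([.35,0,0,0,0],up)[-1]
for z0 in(.25,.4):
    def f(u):
        o=sim(st0,u);e=o[-1];full=np.r_[up[-1],u]
        z=6.86*e[0]+e[1];df=np.diff(full)
        return np.r_[30*(z-z0),df*10,np.maximum(abs(df)-.018,0)*2000,100*np.maximum(.03-o[:,0],0)]
    r=least_squares(f,np.r_[-.02,0,.02,.03*np.ones(4)])
    print((r.x*100).round(2),r.cost);o=sim(st0,r.x);print(o[:,:3].round(3))
E
```

```text
top 0.33483491077977734 191.65209533191583 (array([ 74.06467662, 131.41956882]), 14.046092987060547, np.int32(603))
side 0.4407188747195559 199.20969676519312 (array([222.02250804,  38.39228296]), 11.236202239990234, np.int32(311))
[-2.87 -1.85 -0.93 -0.11  0.63  1.3   1.95] 0.026254634315376037
[[ 0.32  -0.213 -0.16 ]
 [ 0.283 -0.28  -0.178]
 [ 0.243 -0.305 -0.186]
 [ 0.204 -0.314 -0.186]
 [ 0.165 -0.319 -0.179]
 [ 0.127 -0.326 -0.166]
 [ 0.088 -0.35  -0.145]]
[-2.9  -1.91 -1.02 -0.23  0.49  1.14  1.77] 0.024751374244271904
[[ 0.322 -0.201 -0.161]
 [ 0.286 -0.262 -0.179]
 [ 0.248 -0.282 -0.188]
 [ 0.211 -0.288 -0.189]
 [ 0.175 -0.289 -0.184]
 [ 0.14  -0.293 -0.172]
 [ 0.104 -0.314 -0.153]]
```

```bash
cat > step.py <<'E'
import sys,json,os
from ctl import *
from plant import status
# usage: step.py "rows cm" goalY_m horizon show vmax
rows=[float(x)/100 for x in sys.argv[1].split()];goal=float(sys.argv[2]);N=int(sys.argv[3]);show=int(sys.argv[4]);vmax=float(sys.argv[5])/100
O=np.array([504.17,402.66]);ey=np.array([.1091,.994])
E=json.load(open("est.json")) if os.path.exists("est.json") else dict(st=[.35,0,0,0,0],d=0.,P=np.diag([1e-4,1e-6,.01]).tolist())
st,d,P=E["st"],E["d"],np.array(E["P"])
A=np.array([[0,1,0],[(G-K)/I,-C/I,1],[0,0,0]])
def prop(P,T):
    F=expm(A*T);return F@P@F.T+np.diag([1e-5,6e-3,1e-3])*T
if rows:st=sim(st,rows,R,d)[-1];P=prop(P,R*len(rows))
s=status.observe();yw=yaw_of(s["ee_rot"])
Ym=(s["ee_pos"][:2]-O)@ey/1000
m,fw,inf,p=theta(s["ee_pos"],yw);cv2.imwrite("pics/last.png",p[:,:,::-1])
K_=P[:,0]/(P[0,0]+4e-5);inn=m-st[0];st=np.array(st)
print("t %.2f pred th %.3f om %.3f | meas %.3f fw %.0f area %d | Y sim %.3f meas %.3f tcp"%(s["time"],st[0],st[1],m,fw,inf[2],st[2],Ym),s["ee_pos"].round(1),"yaw %.3f"%yw,"F",s["wrist_force"].round(1))
st[:2]+=K_[:2]*inn;d+=K_[2]*inn;P=P-np.outer(K_,P[0])
st=sim(st,[0.],.05,d)[-1];P=prop(P,.05)
print("est th %.3f om %.3f d %.3f z/8.29 %.3f"%(st[0],st[1],d,(6.86*st[0]+st[1]+.17*0)/8.29))
json.dump(dict(st=list(map(float,st)),d=float(d),P=P.tolist()),open("est.json","w"))
def f(u):
    o=sim(st,u,R,d);e=o[-1];eq=-d/9.78;z=6.86*(e[0]-eq)+e[1];df=np.diff(np.r_[st[3]*R,u,0])
    return np.r_[20*z,20*e[3],2*(o[:,0]-eq),4*(o[-4:,2]-goal),.8*(o[:,2]-goal),df*40,np.maximum(abs(u)-vmax,0)*1000,40*np.maximum(abs(o[:,0])-.15,0)]
r=least_squares(f,np.zeros(N),x_scale=.01,max_nfev=15)
o=sim(st,r.x,R,d)
print("plan cm",(r.x[:show]*100).round(2).tolist());print("th",o[::2,0].round(3).tolist());print("Y",o[::2,2].round(3).tolist())
E
ls
```

```text
ctl.py
h.py
pics
side0.npz
side1.npz
step.py
top0.npz
top1.npz
```

Call:
arm_command(
  targets=[
    [0, -0.6, 0, 0, 1],
    [0, -1.6, 0, 0, 1],
    [0, -2.8, 0, 0, 1],
    [0, -3.8, 0, 0, 1],
    [0, -4.0, 0, 0, 1],
    [0, -2.87, 0, 0, 1],
    [0, -1.85, 0, 0, 1],
    [0, -0.93, 0, 0, 1],
    [0, -0.11, 0, 0, 1],
    [0, 0.63, 0, 0, 1],
    [0, 1.3, 0, 0, 1],
  ],
)

```text
time: 8.72
ee_pos: [486.6, 238.5, 160.3]
ee_rot: [0.0, 0.055, 0.998, 0.0]
wrist_force: [-0.6, 0.6, -8.0]
grip_width: 0.262
finger_force: 45.0
```

```bash
python3 step.py "-.6 -1.6 -2.8 -3.8 -4 -2.87 -1.85 -.93 -.11 .63 1.3" -0.1 18 8 4
```

```text
t 8.72 pred th 0.127 om -0.326 | meas 0.112 fw 194 area 535 | Y sim -0.166 meas -0.165 tcp [486.6 238.5 160.3] yaw -0.110 F [-0.6  0.6 -8. ]
est th 0.129 om 0.435 d -0.022 z/8.29 0.159
plan cm [2.12, 3.07, 3.48, 3.51, 3.29, 2.92, 2.48, 2.03]
th [0.082, -0.031, -0.079, -0.069, -0.026, 0.029, 0.074, 0.124, 0.35]
Y [-0.144, -0.077, -0.008, 0.045, 0.081, 0.101, 0.114, 0.122, 0.069]
```

```bash
cat > plan.py <<'E'
from ctl import *
from scipy.optimize import lsq_linear
def plan(st,d,goal,N,vmax,wy=.8,wd=40,wt=3):
    eq=-d/9.78
    def lin(u):
        th,om,Y,V,c=st;o=[]
        for x in u:
            for i in range(10):
                c+=x/10;a=W*W*(c-Y)+2*W*(x/R-V);V+=a*DT;Y+=V*DT
                om+=DT*(((G-K)*th-C*om-ML*a)/I+d);th+=om*DT
            o.append([th,om,Y,V])
        return np.array(o)
    def f(u):
        o=lin(u);e=o[-1];z=6.86*(e[0]-eq)+e[1]
        return np.r_[20*z,20*e[3],wt*(o[:,0]-eq),6*(o[-4:,2]-goal),wy*(o[:,2]-goal),np.diff(np.r_[st[3]*R,u,0])*wd]
    f0=f(np.zeros(N));J=np.stack([f(e)-f0 for e in np.eye(N)],1)
    u=lsq_linear(J,-f0,bounds=(-vmax,vmax)).x
    return u,lin(u)
E
python3 - <<'E'
s=open("step.py").read();i=s.index("def f(u)")
s=s[:i]+'''from plan import plan
u,o=plan(st,d,goal,N,vmax,*map(float,sys.argv[6:]))
print("plan cm",(u[:show]*100).round(2).tolist());print("th",o[::2,0].round(3).tolist());print("Y",o[::2,2].round(3).tolist())
'''
open("step.py","w").write(s)
import json;from plan import *
E=json.load(open("est.json"))
for g,wd in((-.1,40),(0,40),(0.,15)):
    u,o=plan(E["st"],E["d"],g,24,.04,.8,wd)
    print(g,wd,(u[:10]*100).round(2).tolist(),o[::2,0].round(3).tolist(),o[::2,2].round(3).tolist())
E
```

```text
-0.1 40 [3.44, 4.0, 4.0, 4.0, 4.0, 4.0, 3.82, 3.32, 2.66, 1.95] [0.033, -0.098, -0.163, -0.213, -0.213, -0.171, -0.11, -0.043, 0.025, 0.088, 0.129, 0.101] [-0.13, -0.048, 0.032, 0.11, 0.169, 0.2, 0.204, 0.186, 0.15, 0.102, 0.054, 0.028]
0 40 [2.95, 4.0, 4.0, 4.0, 4.0, 3.85, 3.44, 2.92, 2.35, 1.79] [0.051, -0.09, -0.156, -0.187, -0.173, -0.135, -0.089, -0.041, 0.006, 0.051, 0.08, 0.063] [-0.135, -0.053, 0.027, 0.1, 0.152, 0.181, 0.191, 0.184, 0.164, 0.136, 0.106, 0.09]
0.0 15 [4.0, 4.0, 4.0, 4.0, 4.0, 3.74, 3.09, 2.43, 1.84, 1.34] [0.012, -0.108, -0.172, -0.189, -0.156, -0.114, -0.075, -0.037, 0.0, 0.044, 0.092, 0.069] [-0.125, -0.042, 0.038, 0.106, 0.147, 0.168, 0.174, 0.167, 0.15, 0.122, 0.086, 0.068]
```

Run:
```python
import json;from plan import *
E=json.load(open("est.json"))
for g,wy,wd,wt in((.06,.1,20,5),(.06,.1,10,10)):
    u,o=plan(E["st"],E["d"],g,24,.04,wy,wd,wt)
    print(g,wd,(u[:10]*100).round(2).tolist(),o[::2,0].round(3).tolist(),o[::2,2].round(3).tolist())
```

```text
0.06 20 [4.0, 4.0, 4.0, 3.67, 3.15, 2.7, 2.34, 2.04, 1.76, 1.51] [0.012, -0.108, -0.132, -0.115, -0.095, -0.077, -0.058, -0.04, -0.022, -0.0, 0.026, 0.015] [-0.125, -0.042, 0.025, 0.075, 0.112, 0.14, 0.158, 0.168, 0.172, 0.17, 0.161, 0.16]
0.06 10 [4.0, 4.0, 3.33, 2.78, 2.56, 2.38, 2.22, 2.06, 1.91, 1.77] [0.012, -0.084, -0.076, -0.068, -0.06, -0.052, -0.045, -0.037, -0.029, -0.021, -0.004, -0.025] [-0.125, -0.049, 0.003, 0.049, 0.088, 0.122, 0.15, 0.174, 0.194, 0.21, 0.22, 0.237]
```

Call:
arm_command(
  targets=[
    [0, 3.9, 0, 0, 1],
    [0, 4.0, 0, 0, 1],
    [0, 3.6, 0, 0, 1],
    [0, 3.2, 0, 0, 1],
    [0, 2.8, 0, 0, 1],
    [0, 2.5, 0, 0, 1],
  ],
)

```text
time: 9.27
ee_pos: [507.2, 441.9, 159.1]
ee_rot: [-0.0, 0.053, 0.999, 0.001]
wrist_force: [-0.1, 0.4, -7.6]
grip_width: 0.26
finger_force: 45.0
```

```bash
python3 step.py "3.9 4 3.6 3.2 2.8 2.5" 0.06 30 12 .04 .1 20 5
```

```text
t 9.27 pred th -0.089 om 0.034 | meas -0.070 fw 193 area 628 | Y sim 0.036 meas 0.039 tcp [507.2 441.9 159.1] yaw -0.106 F [-0.1  0.4 -7.6]
est th -0.013 om 1.224 d 0.005 z/8.29 0.137
plan cm [0.04, 0.04, 0.04, 0.04, 0.04, 0.04, 0.04, 0.04, 0.04, 0.04, 0.04, 0.04]
th [0.06, 0.134, 0.187, 0.243, 0.311, 0.395, 0.502, 0.637, 0.809, 1.027, 1.304, 1.656, 2.102, 2.668, 3.387]
Y [0.035, 0.035, 0.036, 0.037, 0.037, 0.038, 0.039, 0.04, 0.041, 0.041, 0.042, 0.043, 0.044, 0.045, 0.045]
```

Run:
```python
import json;from plan import *
E=json.load(open("est.json"))
for g,N,wy,wd,wt in((.1,30,.1,20,5),(.0,36,.3,20,5),(-.2,36,.3,20,5)):
    u,o=plan(E["st"],E["d"],g,N,.04,wy,wd,wt)
    print(g,wd,(u[:12]*100).round(2).tolist(),o[::2,0].round(3).tolist(),o[::2,2].round(3).tolist())
```

```text
0.1 20 [3.11, 3.67, 3.28, 2.77, 2.35, 2.02, 1.73, 1.48, 1.24, 1.01, 0.79, 0.58] [-0.054, -0.131, -0.125, -0.108, -0.092, -0.077, -0.062, -0.046, -0.031, -0.015, -0.0, 0.015, 0.033, 0.058, 0.05] [0.067, 0.138, 0.188, 0.225, 0.251, 0.269, 0.278, 0.28, 0.276, 0.267, 0.254, 0.237, 0.217, 0.194, 0.179]
0.0 20 [3.22, 3.78, 3.37, 2.84, 2.41, 2.07, 1.78, 1.51, 1.26, 1.02, 0.79, 0.57] [-0.058, -0.139, -0.135, -0.119, -0.104, -0.089, -0.075, -0.061, -0.047, -0.033, -0.019, -0.005, 0.009, 0.023, 0.037, 0.053, 0.077, 0.07] [0.068, 0.141, 0.193, 0.23, 0.258, 0.275, 0.284, 0.285, 0.279, 0.267, 0.251, 0.23, 0.206, 0.179, 0.151, 0.122, 0.09, 0.068]
-0.2 20 [3.94, 4.0, 3.86, 3.25, 2.67, 2.19, 1.79, 1.42, 1.08, 0.76, 0.45, 0.16] [-0.084, -0.175, -0.178, -0.156, -0.135, -0.114, -0.094, -0.074, -0.054, -0.034, -0.014, 0.005, 0.025, 0.044, 0.064, 0.087, 0.121, 0.112] [0.075, 0.156, 0.214, 0.253, 0.277, 0.289, 0.289, 0.278, 0.259, 0.232, 0.199, 0.161, 0.118, 0.074, 0.028, -0.019, -0.069, -0.105]
```

Call:
arm_command(
  targets=[
    [0.7, 3.4, 0, 0, 1],
    [1.4, 3.7, 0, 0, 1],
    [2.0, 3.4, 0, 0, 1],
    [2.0, 2.8, 0, 0, 1],
    [2.0, 2.4, 0, 0, 1],
    [1.6, 2.0, 0, 0, 1],
    [1.0, 1.6, 0, 0, 1],
    [0.3, 1.2, 0, 0, 1],
  ],
)

```text
time: 9.98
ee_pos: [416.5, 657.0, 158.4]
ee_rot: [-0.001, 0.052, 0.999, 0.0]
wrist_force: [-0.3, 0.3, -7.6]
grip_width: 0.259
finger_force: 45.0
```

```bash
python3 step.py "3.4 3.7 3.4 2.8 2.4 2 1.6 1.2" 0.1 36 12 4 .3 20 5
```

```text
t 9.98 pred th -0.096 om 0.124 | meas -0.109 fw 194 area 529 | Y sim 0.240 meas 0.243 tcp [416.5 657.  158.4] yaw -0.104 F [-0.3  0.3 -7.6]
est th -0.079 om 0.600 d -0.013 z/8.29 0.007
plan cm [-0.16, 0.02, 0.1, 0.1, 0.05, -0.0, -0.06, -0.11, -0.16, -0.21, -0.25, -0.29]
th [-0.039, -0.023, -0.022, -0.019, -0.015, -0.012, -0.009, -0.005, -0.002, 0.001, 0.005, 0.008, 0.011, 0.015, 0.018, 0.022, 0.028, 0.027]
Y [0.237, 0.238, 0.24, 0.239, 0.236, 0.232, 0.226, 0.218, 0.209, 0.2, 0.189, 0.178, 0.167, 0.156, 0.145, 0.135, 0.124, 0.115]
```

Call:
arm_command(
  targets=[
    [0, -0.15, 0, 0, 1],
    [0, 0, 0, 0, 1],
    [0, 0.1, 0, 0, 1],
    [0, 0.1, 0, 0, 1],
    [0, 0.05, 0, 0, 1],
    [0, 0, 0, 0, 1],
  ],
)

```text
time: 10.53
ee_pos: [421.7, 653.0, 160.2]
ee_rot: [0.0, 0.055, 0.998, 0.0]
wrist_force: [0.7, -0.6, -8.3]
grip_width: 0.258
finger_force: 45.0
```

```bash
python3 step.py "-.15 0 .1 .1 .05 0" 0 48 12 4 .3 20 5
```

```text
t 10.53 pred th -0.020 om 0.004 | meas -0.032 fw 197 area 181 | Y sim 0.240 meas 0.240 tcp [421.7 653.  160.2] yaw -0.110 F [ 0.7 -0.6 -8.3]
est th -0.032 om -0.027 d -0.028 z/8.29 -0.030
plan cm [-0.47, -0.55, -0.53, -0.5, -0.5, -0.51, -0.52, -0.53, -0.54, -0.55, -0.55, -0.56]
th [-0.018, -0.003, -0.001, 0.0, 0.001, 0.002, 0.003, 0.004, 0.005, 0.006, 0.007, 0.008, 0.009, 0.01, 0.011, 0.012, 0.013, 0.014, 0.015, 0.015, 0.016, 0.017, 0.02, 0.02]
Y [0.235, 0.224, 0.214, 0.203, 0.193, 0.182, 0.171, 0.159, 0.147, 0.136, 0.124, 0.113, 0.101, 0.09, 0.079, 0.069, 0.059, 0.049, 0.04, 0.031, 0.023, 0.016, 0.009, 0.003]
```

Run:
```python
import json;from plan import *
E=json.load(open("est.json"));E["st"][0]+=.006
for g,N,wy,wd,wt in((-.611,72,.1,20,5),(-.611,72,.1,20,20)):
    u,o=plan(E["st"],E["d"],g,N,.035,wy,wd,wt)
    print(g,wd,(u[:12]*100).round(2).tolist(),o[::4,0].round(3).tolist(),o[::4,2].round(3).tolist())
```

```text
-0.611 20 [0.13, 0.05, -0.06, -0.16, -0.25, -0.33, -0.4, -0.48, -0.55, -0.61, -0.68, -0.74] [-0.034, -0.036, -0.03, -0.025, -0.02, -0.014, -0.009, -0.004, 0.001, 0.006, 0.011, 0.016, 0.021, 0.026, 0.031, 0.036, 0.041, 0.05] [0.241, 0.237, 0.219, 0.19, 0.152, 0.106, 0.053, -0.005, -0.067, -0.131, -0.197, -0.263, -0.327, -0.389, -0.447, -0.5, -0.546, -0.587]
-0.611 20 [-0.1, -0.15, -0.2, -0.25, -0.3, -0.35, -0.4, -0.45, -0.49, -0.53, -0.58, -0.62] [-0.025, -0.022, -0.02, -0.017, -0.014, -0.011, -0.008, -0.006, -0.003, 0.0, 0.003, 0.006, 0.009, 0.011, 0.014, 0.017, 0.02, 0.024] [0.239, 0.229, 0.212, 0.188, 0.158, 0.122, 0.082, 0.037, -0.011, -0.061, -0.114, -0.167, -0.221, -0.275, -0.328, -0.379, -0.428, -0.474]
```

Call:
arm_command(
  targets=[
    [-0.2, 0.1, 0, 0, 1],
    [-0.4, 0.05, 0, 0, 1],
    [-0.5, -0.05, 0, 0, 1],
    [-0.5, -0.15, 0, 0, 1],
    [-0.5, -0.25, 0, 0, 1],
    [-0.5, -0.35, 0, 0, 1],
    [-0.4, -0.4, 0, 0, 1],
    [-0.2, -0.5, 0, 0, 1],
  ],
)

```text
time: 11.25
ee_pos: [452.2, 633.8, 159.8]
ee_rot: [0.0, 0.055, 0.998, -0.0]
wrist_force: [-0.7, -0.6, -7.8]
grip_width: 0.258
finger_force: 45.0
```

```bash
python3 step.py ".1 .05 -.05 -.15 -.25 -.35 -.4 -.5" -.611 66 12 3.5 .1 20 5
```

```text
t 11.25 pred th -0.043 om -0.007 | meas 0.065 fw 193 area 68 | Y sim 0.224 meas 0.224 tcp [452.2 633.8 159.8] yaw -0.110 F [-0.7 -0.6 -7.8]
est th 0.056 om -0.095 d 0.098 z/8.29 0.035
plan cm [2.3, 2.32, 1.86, 1.45, 1.16, 0.95, 0.77, 0.6, 0.44, 0.28, 0.13, -0.02]
th [-0.031, -0.106, -0.103, -0.096, -0.089, -0.084, -0.078, -0.072, -0.066, -0.06, -0.055, -0.049, -0.043, -0.037, -0.032, -0.026, -0.021, -0.015, -0.009, -0.004, 0.002, 0.007, 0.013, 0.019, 0.024, 0.03, 0.035, 0.041, 0.046, 0.052, 0.059, 0.071, 0.07]
Y [0.248, 0.291, 0.316, 0.333, 0.343, 0.347, 0.345, 0.337, 0.324, 0.307, 0.284, 0.258, 0.228, 0.195, 0.159, 0.12, 0.079, 0.036, -0.009, -0.054, -0.101, -0.147, -0.194, -0.241, -0.287, -0.332, -0.375, -0.417, -0.457, -0.494, -0.529, -0.563, -0.59]
```

Run:
```python
from h import *
from plant import get_image
p=cv2.imread("pics/last.png")[:,:,::-1].copy();q,_=get_image("side")
cv2.imwrite("pics/b.png",np.hstack([p[60:300,:330],q[:240,100:430]])[:,:,::-1])
```

```text
(no output)
```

View pics/b.png

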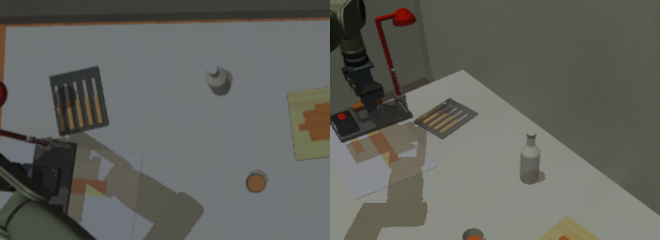

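Top view: the head is clipped at the left edge (0,95), so that reading is invalid. In the side view the stem runs from (398,95) to (378,18), with the head at (403,17). I'll measure the lean from the side view by projection instead.

```bash
cat > side.py <<'E'
from ctl import *
from scipy.optimize import minimize_scalar
def theta_side(p,pos,yaw,name="side"):
    """lean whose projected shade middle and stem top fit the head silhouette centre (one unknown)"""
    H=hsv(p);h,S,v=[H[...,i].astype(int) for i in range(3)]
    m=(((h<6)|(h>174))&(S>130)&(v>40)).astype(np.uint8)
    m=cv2.morphologyEx(m,cv2.MORPH_OPEN,cv2.getStructuringElement(cv2.MORPH_ELLIPSE,(9,9)))
    n,l,st,ce=cv2.connectedComponentsWithStats(m);i=1+np.argmax(st[1:,4]);uv=np.array(ce[i])
    M=camera_model(name);Kc=np.array(M["intrinsics"]);P=np.array(M["pose"])
    ex=np.array([np.cos(yaw),np.sin(yaw),0]);ey=np.array([-ex[1],ex[0],0])
    def px(t):
        w=pos+191*ex+HC*np.sin(t)*ey+np.array([0,0,-5+HC*np.cos(t)])
        c=Kc@(P[:3,:3].T@(w-P[:3,3]));return c[:2]/c[2]
    r=minimize_scalar(lambda t:np.sum((px(t)-uv)**2),bounds=(-.5,.5),method="bounded")
    return r.x,r.fun**.5,uv,px(r.x),st[i,4]
E
python3 - <<'E'
from side import *
from plant import status
s=status.observe();print(s["time"],s["ee_pos"])
f=cv2.imread("pics/l_side.png")[:,:,::-1].copy();print("calib@stop",theta_side(f,np.array([483.7,204.7,161.9-20]),-.109), theta_side(cv2.imread("pics/l_top.png")[:,:,::-1].copy(),np.array([483.7,204.7,141.9]),-.109,"top"))
q=np.zeros((420,560,3),np.uint8);q[:240,100:430]=cv2.imread("pics/b.png")[:,330:,::-1]
print("now",theta_side(q,s["ee_pos"],-.109))
E
```

```text
11.35 [451.92762801 633.06634486 160.08239879]
calib@stop (np.float64(0.3719483941047852), np.float64(0.6343985359705152), array([255.45652174,  74.10597826]), array([255.30390058,  74.72174468]), np.int32(368)) (np.float64(0.34503608123777596), np.float64(1.200897212752775), array([154.93913043, 138.8326087 ]), array([154.95120428, 140.03344521]), np.int32(460))
now (np.float64(0.22896885792722663), np.float64(0.5206802941079886), array([172.73981191,  17.07836991]), array([172.52268718,  17.55161912]), np.int32(319))
```

Run:
```python
from ctl import *
up=np.array([-.5,-1.3,-2.2,-3.0,-3.6,-4,-4,-4,-4,-4])/100
o=sim([.21,.3,0,0,0],up);print(o[:,[0,2]].round(3).tolist());st0=o[-1]
for lim,wv in((.02,10),(.026,10),(.026,30)):
    def f(u):
        o=sim(st0,u);e=o[-1];full=np.r_[up[-1],u,0];df=np.diff(full)
        z=6.86*e[0]+e[1]
        return np.r_[30*(z-.0),20*e[3],df*10,np.maximum(abs(df)-lim,0)*2000,wv*np.maximum(-.0-o[:,0],0),np.maximum(abs(u)-.041,0)*2000]
    best=min((least_squares(f,g) for g in(np.r_[-.02,0,.02,.02*np.ones(9)],np.r_[-.02,0,np.zeros(10)],np.r_[-.02,0,.01,.01,.01,np.zeros(7)])),key=lambda r:r.cost)
    o=sim(st0,best.x);print(lim,best.cost,(best.x*100).round(2).tolist());print(o[:,0].round(3).tolist(),(o[:,2]-st0[2]).round(3).tolist(),o[-1])
```

```text
[[0.254, -0.005], [0.324, -0.019], [0.35, -0.042], [0.35, -0.072], [0.35, -0.109], [0.35, -0.15], [0.35, -0.19], [0.35, -0.23], [0.35, -0.27], [0.35, -0.31]]
0.02 1.6222914191594942 [-2.0, 0.0, 2.0, 3.4, 1.85, 1.51, 1.44, 1.36, 1.28, 1.25, 1.78, 0.58]
[0.291, 0.2, 0.084, -0.032, -0.046, -0.043, -0.042, -0.042, -0.042, -0.043, -0.066, -0.04] [-0.019, -0.017, 0.005, 0.04, 0.059, 0.074, 0.088, 0.101, 0.114, 0.126, 0.144, 0.15] [-0.03960779  0.27701138 -0.16021736  0.05518736 -0.16147507]
0.026 1.096525501730765 [-1.4, 1.2, 3.65, 1.7, 1.26, 1.18, 1.12, 1.06, 1.0, 0.98, 1.37, 0.45]
[0.271, 0.143, -0.014, -0.037, -0.034, -0.033, -0.033, -0.033, -0.033, -0.034, -0.051, -0.031] [-0.013, 0.001, 0.04, 0.058, 0.07, 0.081, 0.092, 0.103, 0.113, 0.123, 0.136, 0.141] [-0.03059011  0.21399083 -0.16929716  0.04317819 -0.17026887]
0.026 2.2512660189351985 [-1.4, 1.2, 3.4, 1.09, 1.08, 1.01, 0.99, 0.97, 0.96, 0.93, 1.07, 0.81]
[0.271, 0.143, -0.005, -0.009, -0.008, -0.008, -0.008, -0.008, -0.008, -0.008, -0.013, -0.007] [-0.013, 0.001, 0.038, 0.049, 0.059, 0.069, 0.079, 0.088, 0.098, 0.107, 0.118, 0.126] [-0.00731036  0.05919602 -0.18388574  0.09417636 -0.18483934]
```

Call:
arm_command(
  targets=[
    [0, -0.5, 0, 0, 1],
    [0, -1.3, 0, 0, 1],
    [0, -2.2, 0, 0, 1],
    [0, -3.0, 0, 0, 1],
    [0, -3.6, 0, 0, 1],
    [0, -4, 0, 0, 1],
    [0, -4, 0, 0, 1],
    [0, -4, 0, 0, 1],
    [0, -4, 0, 0, 1],
    [0, -4, 0, 0, 1],
    [0, -4, 0, 0, 1],
  ],
)

```text
time: 12.27
ee_pos: [412.7, 288.7, 160.7]
ee_rot: [0.001, 0.054, 0.999, 0.0]
wrist_force: [1.0, -0.1, -6.8]
grip_width: 0.262
finger_force: 45.0
```

Call:
arm_command(
  targets=[
    [0, -1.5, 0, 0, 1],
    [0, 1.0, 0, 0, 1],
    [0, 3.3, 0, 0, 1],
    [0, 1.4, 0, 0, 1],
    [0, 1.2, 0, 0, 1],
    [0, 1.1, 0, 0, 1],
  ],
)

```text
time: 12.77
ee_pos: [420.5, 356.3, 160.4]
ee_rot: [0.0, 0.054, 0.999, 0.0]
wrist_force: [-0.5, -0.3, -7.6]
grip_width: 0.261
finger_force: 45.0
```

```bash
python3 - <<'E'
from ctl import *;import json
st=sim([.21,.3,.2233,0,.2233],np.array([-.5,-1.3,-2.2,-3,-3.6,-4,-4,-4,-4,-4,-4])/100)[-1];print(st)
json.dump(dict(st=st.tolist(),d=0.,P=np.diag([1e-4,1e-3,.003]).tolist()),open("est.json","w"))
E
sed -i 's/if rows:st=/E0=inf_ok=1\nif rows:st=/' step.py
python3 step.py "-1.5 1 3.3 1.4 1.2 1.1" 0 36 12 4 .1 20 8
```

```text
[ 0.35        0.         -0.12669991 -0.48000192 -0.1227    ]
t 12.77 pred th -0.014 om -0.007 | meas -0.005 fw 194 area 591 | Y sim -0.056 meas -0.055 tcp [420.5 356.3 160.4] yaw -0.108 F [-0.5 -0.3 -7.6]
est th 0.019 om 0.533 d 0.005 z/8.29 0.080
plan cm [2.14, 2.04, 1.67, 1.43, 1.28, 1.17, 1.06, 0.96, 0.85, 0.76, 0.67, 0.58]
th [-0.026, -0.06, -0.055, -0.049, -0.044, -0.039, -0.034, -0.029, -0.024, -0.019, -0.014, -0.009, -0.004, 0.001, 0.005, 0.011, 0.02, 0.018]
Y [-0.035, 0.003, 0.029, 0.051, 0.069, 0.083, 0.094, 0.101, 0.105, 0.107, 0.107, 0.104, 0.1, 0.095, 0.089, 0.082, 0.073, 0.067]
```

Call:
arm_command(
  targets=[
    [0, 2.2, 0, 0, 1],
    [0, 2.2, 0, 0, 1],
    [0, 1.8, 0, 0, 1],
    [0, 1.5, 0, 0, 1],
    [0, 1.2, 0, 0, 1],
    [0, 1.0, 0, 0, 1],
    [0, 0.8, 0, 0, 1],
  ],
)

```text
time: 13.4
ee_pos: [432.2, 462.1, 159.7]
ee_rot: [-0.0, 0.054, 0.999, -0.0]
wrist_force: [0.3, 0.2, -7.4]
grip_width: 0.265
finger_force: 45.0
```

```bash
python3 step.py "2.2 2.2 1.8 1.5 1.2 1 .8" -.1 48 12 3 .1 20 8
```

```text
t 13.40 pred th -0.041 om 0.079 | meas -0.017 fw 193 area 640 | Y sim 0.050 meas 0.051 tcp [432.2 462.1 159.7] yaw -0.109 F [ 0.3  0.2 -7.4]
est th 0.004 om 0.463 d 0.025 z/8.29 0.059
plan cm [1.87, 1.77, 1.43, 1.2, 1.05, 0.94, 0.82, 0.72, 0.61, 0.51, 0.41, 0.32]
th [-0.036, -0.066, -0.06, -0.056, -0.051, -0.047, -0.042, -0.038, -0.033, -0.029, -0.024, -0.02, -0.015, -0.011, -0.006, -0.002, 0.003, 0.007, 0.012, 0.016, 0.021, 0.025, 0.035, 0.037]
Y [0.069, 0.102, 0.124, 0.141, 0.154, 0.163, 0.168, 0.17, 0.168, 0.164, 0.157, 0.148, 0.136, 0.123, 0.109, 0.093, 0.076, 0.059, 0.041, 0.024, 0.007, -0.01, -0.028, -0.043]
```

```bash
cat > re.py <<'E'
import json,sys;from plan import *
E=json.load(open("est.json"))
for a in sys.argv[1:]:
    g,N,v,wy,wd,wt=map(float,a.split(","))
    u,o=plan(E["st"],E["d"],g,int(N),v/100,wy,wd,wt)
    print(a,(u[:12]*100).round(2).tolist(),"\n th",o[::4,0].round(3).tolist(),"\n Y",o[::4,2].round(3).tolist())
E
python3 re.py -.3,48,3,.3,20,4 -.611,60,3,.3,20,4
```

```text
Traceback (most recent call last):
  File "re.py", line 1, in <module>
    import json,sys;from plan import *
  File "re.py", line 1, in <module>
    import json,sys;from plan import *
  File "plan.py", line 1, in <module>
    from ctl import *
  File "ctl.py", line 1, in <module>
    import numpy as np
AttributeError: module 're' has no attribute 'match' (consider renaming 're.py' since it has the same name as the standard library module named 're' and prevents importing that standard library module)
```

```bash
mv re.py replan.py; python3 replan.py -.3,48,3,.3,20,4 -.611,60,3,.3,20,4
```

```text
-.3,48,3,.3,20,4 [1.88, 2.26, 2.03, 1.68, 1.37, 1.11, 0.89, 0.69, 0.5, 0.33, 0.16, 0.0] 
 th [-0.037, -0.102, -0.082, -0.064, -0.046, -0.029, -0.013, 0.003, 0.019, 0.035, 0.05, 0.074] 
 Y [0.069, 0.143, 0.174, 0.177, 0.156, 0.118, 0.065, 0.003, -0.064, -0.132, -0.197, -0.258]
-.611,60,3,.3,20,4 [1.98, 2.37, 2.12, 1.75, 1.42, 1.14, 0.91, 0.7, 0.5, 0.32, 0.14, -0.04] 
 th [-0.041, -0.111, -0.091, -0.073, -0.057, -0.042, -0.027, -0.014, -0.001, 0.012, 0.023, 0.035, 0.047, 0.058, 0.078] 
 Y [0.07, 0.147, 0.179, 0.18, 0.157, 0.113, 0.053, -0.02, -0.1, -0.186, -0.272, -0.358, -0.438, -0.51, -0.575]
```

Call:
arm_command(
  targets=[
    [0, 2.5, 0, 0, 1],
    [0, 2.7, 0, 0, 1],
    [0, 2.1, 0, 0, 1],
    [0, 1.4, 0, 0, 1],
    [0, 0.9, 0, 0, 1],
    [0, 0.5, 0, 0, 1],
    [0, 0.2, 0, 0, 1],
    [0, 0, 0, 0, 1],
  ],
)

```text
time: 14.12
ee_pos: [443.6, 563.3, 159.8]
ee_rot: [-0.0, 0.055, 0.999, -0.001]
wrist_force: [-0.2, -0.2, -8.1]
grip_width: 0.26
finger_force: 45.0
```

```bash
python3 step.py "2.5 2.7 2.1 1.4 .9 .5 .2 0" .1 48 12 3 .2 20 5; python3 replan.py -.611,72,3,.2,20,5
```

```text
t 14.12 pred th -0.043 om 0.129 | meas -0.028 fw 193 area 652 | Y sim 0.152 meas 0.153 tcp [443.6 563.3 159.8] yaw -0.109 F [-0.2 -0.2 -8.1]
est th -0.023 om 0.096 d 0.037 z/8.29 -0.008
plan cm [-0.13, -0.11, -0.08, -0.06, -0.06, -0.06, -0.07, -0.08, -0.08, -0.09, -0.09, -0.1]
th [-0.013, -0.007, -0.006, -0.006, -0.006, -0.005, -0.005, -0.005, -0.004, -0.004, -0.004, -0.003, -0.003, -0.003, -0.002, -0.002, -0.002, -0.001, -0.001, -0.001, -0.0, 0.0, 0.001, 0.001]
Y [0.151, 0.149, 0.148, 0.146, 0.145, 0.143, 0.141, 0.139, 0.137, 0.134, 0.132, 0.129, 0.127, 0.124, 0.121, 0.119, 0.116, 0.114, 0.111, 0.109, 0.107, 0.105, 0.103, 0.101]
-.611,72,3,.2,20,5 [0.58, 0.58, 0.43, 0.28, 0.15, 0.04, -0.05, -0.14, -0.23, -0.32, -0.4, -0.48] 
 th [-0.039, -0.053, -0.045, -0.038, -0.032, -0.025, -0.019, -0.013, -0.008, -0.002, 0.003, 0.009, 0.014, 0.019, 0.024, 0.029, 0.034, 0.043] 
 Y [0.158, 0.173, 0.169, 0.151, 0.121, 0.082, 0.035, -0.019, -0.078, -0.139, -0.203, -0.267, -0.33, -0.391, -0.448, -0.501, -0.547, -0.587]
```

Call:
arm_command(
  targets=[
    [0, -0.13, 0, 0, 1],
    [0, -0.1, 0, 0, 1],
    [0, -0.08, 0, 0, 1],
    [0, -0.06, 0, 0, 1],
    [0, -0.06, 0, 0, 1],
    [0, -0.06, 0, 0, 1],
    [0, -0.05, 0, 0, 1],
    [0, 0, 0, 0, 1],
  ],
)

```text
time: 14.83
ee_pos: [443.0, 558.4, 160.0]
ee_rot: [0.0, 0.055, 0.999, -0.0]
wrist_force: [0.2, 0.9, -7.8]
grip_width: 0.261
finger_force: 45.0
```

```bash
python3 step.py "-.13 -.1 -.08 -.06 -.06 -.06 -.05 0" .1 48 12 3 .2 20 5; python3 replan.py -.611,84,3,.2,20,8
```

```text
t 14.83 pred th -0.010 om -0.026 | meas -0.005 fw 192 area 648 | Y sim 0.147 meas 0.148 tcp [443.  558.4 160. ] yaw -0.109 F [ 0.2  0.9 -7.8]
est th -0.006 om -0.014 d 0.040 z/8.29 -0.007
plan cm [0.0, -0.01, -0.02, -0.03, -0.04, -0.05, -0.06, -0.06, -0.07, -0.08, -0.08, -0.09]
th [-0.007, -0.008, -0.007, -0.007, -0.006, -0.006, -0.006, -0.005, -0.005, -0.005, -0.004, -0.004, -0.003, -0.003, -0.003, -0.002, -0.002, -0.002, -0.001, -0.001, -0.001, -0.0, 0.001, 0.001]
Y [0.147, 0.147, 0.146, 0.145, 0.143, 0.142, 0.14, 0.138, 0.136, 0.134, 0.131, 0.129, 0.126, 0.124, 0.121, 0.119, 0.116, 0.114, 0.111, 0.109, 0.107, 0.105, 0.103, 0.101]
-.611,84,3,.2,20,8 [0.61, 0.45, 0.27, 0.16, 0.08, 0.02, -0.04, -0.11, -0.17, -0.23, -0.28, -0.34] 
 th [-0.03, -0.038, -0.034, -0.03, -0.026, -0.023, -0.019, -0.015, -0.012, -0.009, -0.005, -0.002, 0.001, 0.004, 0.007, 0.01, 0.013, 0.016, 0.019, 0.022, 0.027] 
 Y [0.153, 0.163, 0.16, 0.147, 0.126, 0.098, 0.064, 0.024, -0.02, -0.068, -0.118, -0.17, -0.222, -0.275, -0.327, -0.378, -0.426, -0.471, -0.512, -0.549, -0.581]
```

Call:
arm_command(
  targets=[
    [-0.2, 0.6, 0, 0, 1],
    [-0.2, 0.45, 0, 0, 1],
    [-0.2, 0.27, 0, 0, 1],
    [-0.2, 0.16, 0, 0, 1],
    [-0.2, 0.08, 0, 0, 1],
    [-0.2, 0.02, 0, 0, 1],
    [-0.2, -0.04, 0, 0, 1],
    [-0.2, -0.11, 0, 0, 1],
    [-0.2, -0.17, 0, 0, 1],
    [-0.2, -0.23, 0, 0, 1],
  ],
)

```text
time: 15.72
ee_pos: [464.2, 566.3, 160.0]
ee_rot: [0.0, 0.055, 0.999, 0.0]
wrist_force: [-0.4, -0.9, -6.4]
grip_width: 0.26
finger_force: 45.0
```

```bash
python3 step.py ".6 .45 .27 .16 .08 .02 -.04 -.11 -.17 -.23" -.611 74 12 3 .2 20 8
```

```text
t 15.72 pred th -0.033 om 0.001 | meas -0.020 fw 193 area 643 | Y sim 0.157 meas 0.158 tcp [464.2 566.3 160. ] yaw -0.109 F [-0.4 -0.9 -6.4]
est th -0.024 om -0.105 d 0.049 z/8.29 -0.033
plan cm [0.11, -0.03, -0.15, -0.23, -0.29, -0.35, -0.41, -0.46, -0.52, -0.57, -0.62, -0.67]
th [-0.036, -0.038, -0.035, -0.033, -0.031, -0.029, -0.027, -0.025, -0.023, -0.021, -0.019, -0.017, -0.015, -0.013, -0.011, -0.009, -0.007, -0.005, -0.003, -0.002, 0.0, 0.002, 0.004, 0.006, 0.007, 0.009, 0.011, 0.013, 0.014, 0.016, 0.018, 0.02, 0.021, 0.023, 0.025, 0.029, 0.035]
Y [0.158, 0.156, 0.151, 0.143, 0.134, 0.121, 0.107, 0.092, 0.074, 0.055, 0.035, 0.013, -0.01, -0.034, -0.059, -0.085, -0.111, -0.138, -0.165, -0.192, -0.22, -0.248, -0.275, -0.303, -0.33, -0.356, -0.383, -0.408, -0.433, -0.457, -0.48, -0.501, -0.522, -0.541, -0.559, -0.576, -0.592]
```

Call:
arm_command(
  targets=[
    [-0.2, 0.1, 0, 0, 1],
    [-0.2, -0.03, 0, 0, 1],
    [-0.2, -0.15, 0, 0, 1],
    [-0.2, -0.23, 0, 0, 1],
    [-0.2, -0.3, 0, 0, 1],
    [-0.2, -0.35, 0, 0, 1],
    [-0.2, -0.41, 0, 0, 1],
    [-0.2, -0.46, 0, 0, 1],
    [-0.2, -0.52, 0, 0, 1],
    [-0.2, -0.57, 0, 0, 1],
  ],
)

```text
time: 16.6
ee_pos: [480.9, 534.7, 160.0]
ee_rot: [0.0, 0.055, 0.999, 0.0]
wrist_force: [-0.4, 0.6, -7.3]
grip_width: 0.259
finger_force: 45.0
```

```bash
python3 step.py ".1 -.03 -.15 -.23 -.3 -.35 -.41 -.46 -.52 -.57" -.611 66 12 3 .2 20 8
```

```text
t 16.60 pred th -0.029 om 0.002 | meas -0.023 fw 192 area 648 | Y sim 0.127 meas 0.129 tcp [480.9 534.7 160. ] yaw -0.109 F [-0.4  0.6 -7.3]
est th -0.036 om -0.279 d 0.053 z/8.29 -0.063
plan cm [-0.5, -0.65, -0.68, -0.71, -0.75, -0.79, -0.83, -0.87, -0.91, -0.95, -0.98, -1.01]
th [-0.035, -0.028, -0.025, -0.023, -0.021, -0.02, -0.018, -0.016, -0.014, -0.012, -0.01, -0.008, -0.007, -0.005, -0.003, -0.001, 0.0, 0.002, 0.004, 0.005, 0.007, 0.009, 0.01, 0.012, 0.014, 0.015, 0.017, 0.019, 0.02, 0.022, 0.024, 0.028, 0.033]
Y [0.123, 0.109, 0.094, 0.078, 0.06, 0.041, 0.02, -0.002, -0.025, -0.049, -0.073, -0.099, -0.125, -0.151, -0.178, -0.205, -0.232, -0.259, -0.286, -0.312, -0.339, -0.365, -0.39, -0.415, -0.439, -0.462, -0.484, -0.505, -0.525, -0.544, -0.561, -0.578, -0.593]
```

Call:
arm_command(
  targets=[
    [-0.2, -0.5, 0, 0, 1],
    [-0.2, -0.65, 0, 0, 1],
    [-0.2, -0.68, 0, 0, 1],
    [-0.2, -0.71, 0, 0, 1],
    [-0.2, -0.75, 0, 0, 1],
    [-0.2, -0.79, 0, 0, 1],
    [-0.2, -0.83, 0, 0, 1],
    [-0.2, -0.87, 0, 0, 1],
    [-0.2, -0.91, 0, 0, 1],
    [-0.2, -0.95, 0, 0, 1],
    [-0.2, -0.98, 0, 0, 1],
  ],
)

```text
time: 17.57
ee_pos: [493.3, 446.3, 160.1]
ee_rot: [0.0, 0.055, 0.999, 0.0]
wrist_force: [0.8, 0.4, -8.3]
grip_width: 0.259
finger_force: 45.0
```

```bash
python3 step.py "-.5 -.65 -.68 -.71 -.75 -.79 -.83 -.87 -.91 -.95 -.98" -.611 56 12 3 .2 20 8
```

```text
t 17.57 pred th -0.020 om 0.003 | meas -0.010 fw 193 area 614 | Y sim 0.041 meas 0.042 tcp [493.3 446.3 160.1] yaw -0.109 F [ 0.8  0.4 -8.3]
est th -0.031 om -0.467 d 0.059 z/8.29 -0.082
plan cm [-0.77, -0.98, -1.0, -1.0, -1.03, -1.05, -1.08, -1.11, -1.14, -1.16, -1.18, -1.21]
th [-0.032, -0.021, -0.018, -0.017, -0.015, -0.013, -0.011, -0.009, -0.007, -0.005, -0.003, -0.002, 0.0, 0.002, 0.004, 0.006, 0.007, 0.009, 0.011, 0.013, 0.015, 0.016, 0.018, 0.02, 0.022, 0.023, 0.028, 0.033]
Y [0.034, 0.013, -0.007, -0.028, -0.051, -0.074, -0.099, -0.124, -0.149, -0.176, -0.202, -0.229, -0.255, -0.282, -0.309, -0.335, -0.361, -0.386, -0.411, -0.436, -0.459, -0.481, -0.503, -0.523, -0.542, -0.559, -0.576, -0.592]
```

Call:
arm_command(
  targets=[
    [-0.2, -0.77, 0, 0, 1],
    [-0.2, -0.98, 0, 0, 1],
    [-0.2, -1.0, 0, 0, 1],
    [-0.2, -1.0, 0, 0, 1],
    [-0.2, -1.03, 0, 0, 1],
    [-0.2, -1.05, 0, 0, 1],
    [-0.2, -1.08, 0, 0, 1],
    [-0.2, -1.11, 0, 0, 1],
    [-0.2, -1.14, 0, 0, 1],
    [-0.2, -1.16, 0, 0, 1],
    [-0.1, -1.18, 0, 0, 1],
  ],
)

```text
time: 18.53
ee_pos: [501.8, 329.5, 160.1]
ee_rot: [0.0, 0.055, 0.999, 0.0]
wrist_force: [-0.1, 0.1, -8.0]
grip_width: 0.261
finger_force: 45.0
```

```bash
python3 step.py "-.77 -.98 -1 -1 -1.03 -1.05 -1.08 -1.11 -1.14 -1.16 -1.18" -.611 48 12 3 .2 20 8
```

```text
t 18.53 pred th -0.013 om 0.005 | meas -0.015 fw 193 area 573 | Y sim -0.074 meas -0.073 tcp [501.8 329.5 160.1] yaw -0.109 F [-0.1  0.1 -8. ]
est th -0.041 om -0.578 d 0.057 z/8.29 -0.104
plan cm [-1.47, -1.62, -1.5, -1.43, -1.41, -1.4, -1.4, -1.39, -1.39, -1.38, -1.37, -1.36]
th [-0.024, -0.0, 0.001, 0.001, 0.002, 0.003, 0.004, 0.005, 0.006, 0.007, 0.008, 0.009, 0.01, 0.011, 0.012, 0.012, 0.013, 0.014, 0.015, 0.016, 0.017, 0.018, 0.02, 0.025]
Y [-0.089, -0.121, -0.149, -0.177, -0.205, -0.232, -0.259, -0.286, -0.312, -0.337, -0.362, -0.386, -0.41, -0.432, -0.454, -0.475, -0.495, -0.514, -0.531, -0.548, -0.563, -0.577, -0.59, -0.603]
```

Call:
arm_command(
  targets=[
    [-0.1, -1.47, 0, 0, 1],
    [0, -1.62, 0, 0, 1],
    [0, -1.5, 0, 0, 1],
    [0, -1.43, 0, 0, 1],
    [0, -1.41, 0, 0, 1],
    [0, -1.4, 0, 0, 1],
    [0, -1.4, 0, 0, 1],
    [0, -1.39, 0, 0, 1],
    [0, -1.39, 0, 0, 1],
  ],
)

```text
time: 19.33
ee_pos: [488.2, 199.9, 160.1]
ee_rot: [0.0, 0.055, 0.999, 0.0]
wrist_force: [0.1, -0.1, -7.4]
grip_width: 0.259
finger_force: 45.0
```

```bash
python3 step.py "-1.47 -1.62 -1.5 -1.43 -1.41 -1.4 -1.4 -1.39 -1.39" -.611 48 12 3 .2 20 8
```

```text
t 19.33 pred th 0.002 om 0.009 | meas -0.008 fw 193 area 569 | Y sim -0.205 meas -0.203 tcp [488.2 199.9 160.1] yaw -0.109 F [ 0.1 -0.1 -7.4]
est th -0.039 om -0.683 d 0.051 z/8.29 -0.115
plan cm [-2.01, -2.1, -1.87, -1.72, -1.64, -1.58, -1.54, -1.49, -1.44, -1.39, -1.35, -1.3]
th [-0.008, 0.024, 0.023, 0.022, 0.021, 0.02, 0.019, 0.018, 0.017, 0.016, 0.015, 0.014, 0.013, 0.012, 0.011, 0.01, 0.009, 0.008, 0.007, 0.006, 0.005, 0.004, 0.003, 0.006]
Y [-0.225, -0.265, -0.298, -0.329, -0.359, -0.386, -0.411, -0.435, -0.457, -0.477, -0.496, -0.513, -0.529, -0.544, -0.557, -0.569, -0.579, -0.589, -0.597, -0.605, -0.611, -0.617, -0.621, -0.626]
```

Call:
arm_command(
  targets=[
    [0, -2.0, 0, 0, 1],
    [0, -2.1, 0, 0, 1],
    [0, -1.87, 0, 0, 1],
    [0, -1.72, 0, 0, 1],
    [0, -1.64, 0, 0, 1],
    [0, -1.58, 0, 0, 1],
    [0, -1.54, 0, 0, 1],
    [0, -1.49, 0, 0, 1],
    [0, -1.44, 0, 0, 1],
  ],
)

```text
time: 20.13
ee_pos: [471.3, 47.1, 160.1]
ee_rot: [0.0, 0.055, 0.999, 0.0]
wrist_force: [-0.3, -1.0, -8.1]
grip_width: 0.259
finger_force: 45.0
```

```bash
python3 step.py "-2 -2.1 -1.87 -1.72 -1.64 -1.58 -1.54 -1.49 -1.44" -.611 40 12 3 .2 20 8
```

```text
t 20.13 pred th 0.021 om 0.003 | meas 0.011 fw 190 area 533 | Y sim -0.359 meas -0.357 tcp [471.3  47.1 160.1] yaw -0.109 F [-0.3 -1.  -8.1]
est th -0.021 om -0.702 d 0.043 z/8.29 -0.102
plan cm [-1.9, -1.99, -1.74, -1.58, -1.48, -1.41, -1.34, -1.27, -1.21, -1.14, -1.08, -1.02]
th [0.006, 0.035, 0.033, 0.03, 0.028, 0.026, 0.024, 0.022, 0.019, 0.017, 0.015, 0.013, 0.011, 0.009, 0.007, 0.004, 0.002, -0.0, -0.004, -0.001]
Y [-0.377, -0.415, -0.446, -0.473, -0.498, -0.52, -0.539, -0.557, -0.572, -0.586, -0.597, -0.607, -0.615, -0.622, -0.628, -0.632, -0.635, -0.638, -0.639, -0.642]
```

Call:
arm_command(
  targets=[
    [0, -1.9, 0, 0, 1],
    [0, -2.0, 0, 0, 1],
    [0, -1.75, 0, 0, 1],
    [0, -1.58, 0, 0, 1],
    [0, -1.48, 0, 0, 1],
    [0, -1.41, 0, 0, 1],
    [0, -1.34, 0, 0, 1],
    [0, -1.27, 0, 0, 1],
    [0, -1.2, 0, 0, 1],
  ],
)

```text
time: 20.93
ee_pos: [456.1, -91.2, 160.1]
ee_rot: [0.0, 0.055, 0.999, -0.0]
wrist_force: [0.6, 0.6, -7.7]
grip_width: 0.264
finger_force: 45.0
```

```bash
python3 step.py "-1.9 -2 -1.75 -1.58 -1.48 -1.41 -1.34 -1.27 -1.2" -.611 40 12 3 .2 20 8;  python3 replan.py -.611,48,3,.6,20,4
```

```text
t 20.93 pred th 0.028 om -0.002 | meas 0.026 fw 191 area 585 | Y sim -0.498 meas -0.496 tcp [456.1 -91.2 160.1] yaw -0.109 F [ 0.6  0.6 -7.7]
est th -0.001 om -0.574 d 0.041 z/8.29 -0.070
plan cm [-1.29, -1.38, -1.21, -1.09, -1.0, -0.94, -0.88, -0.82, -0.76, -0.71, -0.65, -0.6]
th [0.011, 0.03, 0.028, 0.025, 0.023, 0.021, 0.018, 0.016, 0.014, 0.011, 0.009, 0.007, 0.005, 0.002, 0.0, -0.002, -0.005, -0.007, -0.011, -0.01]
Y [-0.51, -0.536, -0.557, -0.575, -0.591, -0.604, -0.616, -0.625, -0.633, -0.639, -0.643, -0.647, -0.649, -0.65, -0.65, -0.649, -0.648, -0.646, -0.643, -0.642]
-.611,48,3,.6,20,4 [-0.98, -1.34, -1.34, -1.23, -1.12, -1.02, -0.94, -0.86, -0.8, -0.73, -0.67, -0.61] 
 th [0.0, 0.033, 0.027, 0.021, 0.016, 0.011, 0.006, 0.002, -0.002, -0.006, -0.01, -0.015] 
 Y [-0.507, -0.558, -0.594, -0.619, -0.636, -0.645, -0.649, -0.648, -0.643, -0.637, -0.629, -0.62]
```

Call:
arm_command(
  targets=[
    [0, -2.1, 0, 0, 1],
    [0, -2.8, 0, 0, 1],
    [0, -2.6, 0, 0, 1],
    [0, -2.0, 0, 0, 1],
    [0, -1.4, 0, 0, 1],
    [0, -0.9, 0, 0, 1],
    [0, -0.5, 0, 0, 1],
    [0, -0.1, 0, 0, 1],
  ],
)

```text
time: 21.65
ee_pos: [442.8, -213.8, 159.9]
ee_rot: [0.0, 0.055, 0.998, 0.0]
wrist_force: [-0.8, 0.2, -7.3]
grip_width: 0.262
finger_force: 45.0
```

```bash
python3 step.py "-2.1 -2.8 -2.6 -2 -1.4 -.9 -.5 -.1" -.611 40 12 3 .2 20 8;  python3 replan.py -.611,36,3,.6,20,4
```

```text
t 21.65 pred th 0.069 om -0.170 | meas 0.076 fw 191 area 637 | Y sim -0.621 meas -0.619 tcp [ 442.8 -213.8  159.9] yaw -0.110 F [-0.8  0.2 -7.3]
est th 0.068 om -0.121 d 0.048 z/8.29 0.042
plan cm [1.98, 1.59, 1.15, 0.93, 0.82, 0.74, 0.67, 0.6, 0.53, 0.46, 0.39, 0.33]
th [-0.01, -0.048, -0.043, -0.039, -0.036, -0.033, -0.029, -0.026, -0.023, -0.019, -0.016, -0.013, -0.009, -0.006, -0.003, 0.0, 0.004, 0.007, 0.014, 0.013]
Y [-0.6, -0.572, -0.555, -0.541, -0.53, -0.521, -0.515, -0.512, -0.51, -0.51, -0.512, -0.515, -0.52, -0.525, -0.532, -0.538, -0.546, -0.553, -0.561, -0.568]
-.611,36,3,.6,20,4 [1.61, 1.78, 1.52, 1.23, 1.0, 0.84, 0.71, 0.59, 0.49, 0.39, 0.3, 0.21] 
 th [0.004, -0.061, -0.046, -0.034, -0.022, -0.011, -0.0, 0.01, 0.025] 
 Y [-0.604, -0.548, -0.522, -0.512, -0.514, -0.526, -0.543, -0.564, -0.587]
```

Call:
arm_command(
  targets=[
    [0, 1.8, 0, 0, 1],
    [0, 2.0, 0, 0, 1],
    [0, 1.7, 0, 0, 1],
    [0, 1.3, 0, 0, 1],
    [0, 0.9, 0, 0, 1],
    [0, 0.6, 0, 0, 1],
    [0, 0.3, 0, 0, 1],
    [0, 0.1, 0, 0, 1],
  ],
)

```text
time: 22.37
ee_pos: [452.5, -126.4, 160.0]
ee_rot: [0.0, 0.054, 0.999, -0.0]
wrist_force: [0.1, -0.5, -8.0]
grip_width: 0.26
finger_force: 45.0
```

```bash
python3 step.py "1.8 2 1.7 1.3 .9 .6 .3 .1" -.611 40 12 3 .2 20 8;  python3 replan.py -.611,36,3,.6,20,4
```

```text
t 22.37 pred th -0.026 om 0.131 | meas -0.024 fw 191 area 626 | Y sim -0.533 meas -0.532 tcp [ 452.5 -126.4  160. ] yaw -0.108 F [ 0.1 -0.5 -8. ]
est th -0.017 om 0.135 d 0.049 z/8.29 0.002
plan cm [0.29, 0.29, 0.23, 0.18, 0.14, 0.11, 0.08, 0.04, 0.01, -0.02, -0.04, -0.07]
th [-0.019, -0.023, -0.021, -0.019, -0.017, -0.016, -0.014, -0.012, -0.011, -0.009, -0.007, -0.005, -0.004, -0.002, -0.0, 0.001, 0.003, 0.005, 0.008, 0.009]
Y [-0.53, -0.525, -0.522, -0.52, -0.519, -0.52, -0.522, -0.524, -0.528, -0.532, -0.537, -0.542, -0.548, -0.553, -0.56, -0.566, -0.572, -0.578, -0.584, -0.589]
-.611,36,3,.6,20,4 [0.34, 0.41, 0.35, 0.27, 0.19, 0.12, 0.06, 0.01, -0.04, -0.08, -0.12, -0.16] 
 th [-0.021, -0.029, -0.022, -0.015, -0.009, -0.003, 0.003, 0.008, 0.016] 
 Y [-0.53, -0.518, -0.516, -0.522, -0.533, -0.547, -0.564, -0.581, -0.597]
```

Call:
arm_command(
  targets=[
    [0, 0.34, 0, 0, 1],
    [0, 0.41, 0, 0, 1],
    [0, 0.35, 0, 0, 1],
    [0, 0.27, 0, 0, 1],
    [0, 0.19, 0, 0, 1],
    [0, 0.12, 0, 0, 1],
    [0, 0.06, 0, 0, 1],
    [0, 0, 0, 0, 1],
  ],
)

```text
time: 23.08
ee_pos: [454.3, -109.5, 160.0]
ee_rot: [0.0, 0.054, 0.999, 0.0]
wrist_force: [0.0, -0.0, -7.9]
grip_width: 0.26
finger_force: 45.0
```

```bash
python3 step.py ".34 .41 .35 .27 .19 .12 .06 0" -.611 36 12 3 .6 20 4
```

```text
t 23.08 pred th -0.023 om 0.016 | meas -0.032 fw 191 area 622 | Y sim -0.516 meas -0.515 tcp [ 454.3 -109.5  160. ] yaw -0.109 F [ 0.  -0.  -7.9]
est th -0.032 om -0.012 d 0.041 z/8.29 -0.028
plan cm [-0.46, -0.55, -0.52, -0.47, -0.44, -0.41, -0.4, -0.38, -0.37, -0.36, -0.35, -0.34]
th [-0.017, 0.001, 0.004, 0.003, 0.003, 0.003, 0.003, 0.003, 0.003, 0.002, 0.002, 0.002, 0.002, 0.002, 0.001, 0.001, 0.001, 0.001]
Y [-0.521, -0.532, -0.541, -0.549, -0.556, -0.563, -0.57, -0.576, -0.582, -0.587, -0.591, -0.596, -0.599, -0.603, -0.606, -0.608, -0.61, -0.612]
```

Call:
arm_command(
  targets=[
    [0, -0.46, 0, 0, 1],
    [0, -0.55, 0, 0, 1],
    [0, -0.52, 0, 0, 1],
    [0, -0.47, 0, 0, 1],
    [0, -0.44, 0, 0, 1],
    [0, -0.41, 0, 0, 1],
    [0, -0.4, 0, 0, 1],
    [0, -0.38, 0, 0, 1],
  ],
)

```text
time: 23.8
ee_pos: [450.2, -146.2, 159.9]
ee_rot: [-0.0, 0.055, 0.999, 0.0]
wrist_force: [0.7, 0.6, -8.1]
grip_width: 0.258
finger_force: 45.0
```

```bash
python3 step.py "-.46 -.55 -.52 -.47 -.44 -.41 -.4 -.38" -.611 36 12 3 .6 20 4
```

```text
t 23.80 pred th 0.003 om -0.001 | meas -0.006 fw 191 area 624 | Y sim -0.553 meas -0.551 tcp [ 450.2 -146.2  159.9] yaw -0.109 F [ 0.7  0.6 -8.1]
est th -0.015 om -0.197 d 0.033 z/8.29 -0.036
plan cm [-0.65, -0.82, -0.77, -0.69, -0.6, -0.54, -0.49, -0.44, -0.4, -0.36, -0.32, -0.28]
th [-0.004, 0.018, 0.02, 0.017, 0.015, 0.013, 0.011, 0.009, 0.007, 0.005, 0.003, 0.001, -0.001, -0.003, -0.005, -0.007, -0.01, -0.009]
Y [-0.559, -0.575, -0.588, -0.598, -0.607, -0.613, -0.618, -0.622, -0.625, -0.627, -0.627, -0.627, -0.626, -0.625, -0.623, -0.621, -0.619, -0.617]
```

Call:
arm_command(
  targets=[
    [0, -0.65, 0, 0, 1],
    [0, -0.82, 0, 0, 1],
    [0, -0.77, 0, 0, 1],
    [0, -0.69, 0, 0, 1],
    [0, -0.6, 0, 0, 1],
    [0, -0.54, 0, 0, 1],
    [0, -0.47, 0, 0, 1],
    [0, -0.35, 0, 0, 1],
  ],
)

```text
time: 24.52
ee_pos: [444.9, -194.9, 159.9]
ee_rot: [0.0, 0.055, 0.998, 0.0]
wrist_force: [0.6, -0.7, -7.0]
grip_width: 0.256
finger_force: 45.0
```

```bash
python3 step.py "-.65 -.82 -.77 -.69 -.6 -.54 -.47 -.35" -.611 36 12 3 .6 20 4
python3 - <<'E'
from h import *
p=cv2.imread("pics/last.png")[:,:,::-1].copy();H=hsv(p);h,s,v=[H[...,i].astype(int) for i in range(3)]
m=(h>18)&(h<40)&(s>50)&(v>80);m[:,:250]=0;m[:,400:]=0;m[:120]=0;m[240:]=0
pts=np.argwhere(m)[:,::-1];w=np.array([ray("top",q,18)[:2] for q in pts]).astype(np.float32)
c=cv2.convexHull(w);print(cv2.minAreaRect(c))
E
```

```text
t 24.52 pred th 0.012 om -0.038 | meas 0.013 fw 191 area 627 | Y sim -0.602 meas -0.600 tcp [ 444.9 -194.9  159.9] yaw -0.110 F [ 0.6 -0.7 -7. ]
est th 0.004 om -0.187 d 0.034 z/8.29 -0.019
plan cm [-0.26, -0.36, -0.36, -0.32, -0.28, -0.24, -0.21, -0.18, -0.16, -0.13, -0.11, -0.09]
th [0.003, 0.009, 0.01, 0.009, 0.007, 0.005, 0.004, 0.003, 0.001, -0.0, -0.001, -0.003, -0.004, -0.005, -0.006, -0.008, -0.01, -0.009]
Y [-0.604, -0.611, -0.617, -0.622, -0.625, -0.628, -0.629, -0.63, -0.63, -0.629, -0.628, -0.627, -0.625, -0.623, -0.621, -0.619, -0.616, -0.615]
((636.0961303710938, -224.98785400390625), (219.74368286132812, 296.7899475097656), 5.447558403015137)
```

View pics/last.png

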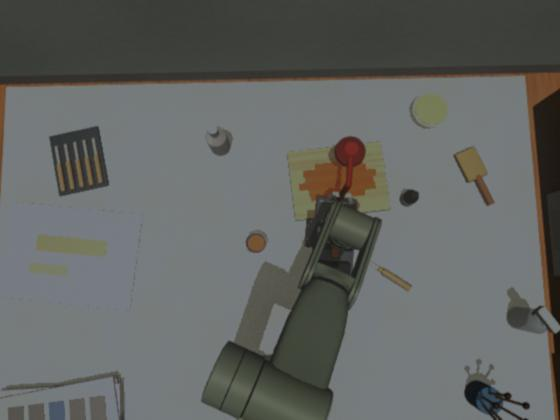

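The top view shows the head at (350,150) over the block, at (338,180). The block, cup, bottles and gouge are where they were. Now I hold.

Call:
arm_command(
  targets=[
    [0, -0.26, 0, 0, 1],
    [0, -0.36, 0, 0, 1],
    [0, -0.36, 0, 0, 1],
    [0, -0.32, 0, 0, 1],
    [0, -0.27, 0, 0, 1],
    [0, -0.2, 0, 0, 1],
    [0, -0.1, 0, 0, 1],
    [0, 0, 0, 0, 1],
  ],
)

```text
time: 25.23
ee_pos: [442.9, -213.1, 159.9]
ee_rot: [0.0, 0.055, 0.999, 0.0]
wrist_force: [-0.7, 0.1, -7.2]
grip_width: 0.264
finger_force: 45.0
```

```bash
python3 step.py "-.26 -.36 -.36 -.32 -.27 -.2 -.1 0" -.611 36 12 3 .6 20 4
```

```text
t 25.23 pred th -0.003 om -0.058 | meas -0.010 fw 191 area 633 | Y sim -0.620 meas -0.619 tcp [ 442.9 -213.1  159.9] yaw -0.109 F [-0.7  0.1 -7.2]
est th -0.013 om -0.052 d 0.028 z/8.29 -0.017
plan cm [-0.45, -0.52, -0.46, -0.38, -0.31, -0.26, -0.21, -0.17, -0.14, -0.1, -0.07, -0.04]
th [0.0, 0.016, 0.016, 0.014, 0.011, 0.009, 0.007, 0.005, 0.003, 0.001, -0.001, -0.003, -0.005, -0.007, -0.009, -0.011, -0.014, -0.013]
Y [-0.625, -0.635, -0.642, -0.646, -0.649, -0.651, -0.651, -0.651, -0.649, -0.647, -0.644, -0.64, -0.637, -0.633, -0.628, -0.624, -0.62, -0.617]
```

```bash
python3 replan.py -.611,30,3,2,20,4 -.611,30,3,4,15,4
```

```text
-.611,30,3,2,20,4 [-0.6, -0.66, -0.54, -0.4, -0.29, -0.21, -0.14, -0.09, -0.04, 0.0, 0.04, 0.07] 
 th [0.006, 0.022, 0.01, 0.003, -0.003, -0.007, -0.011, -0.012] 
 Y [-0.626, -0.645, -0.65, -0.648, -0.642, -0.634, -0.625, -0.618]
-.611,30,3,4,15,4 [-0.95, -0.84, -0.54, -0.31, -0.17, -0.07, -0.0, 0.05, 0.09, 0.13, 0.15, 0.17] 
 th [0.019, 0.023, 0.005, -0.004, -0.007, -0.009, -0.009, -0.008] 
 Y [-0.63, -0.648, -0.647, -0.641, -0.633, -0.626, -0.62, -0.616]
```

Call:
arm_command(
  targets=[
    [0, -0.95, 0, 0, 1],
    [0, -0.84, 0, 0, 1],
    [0, -0.54, 0, 0, 1],
    [0, -0.31, 0, 0, 1],
    [0, -0.17, 0, 0, 1],
    [0, -0.05, 0, 0, 1],
    [0, 0, 0, 0, 1],
    [0, 0.05, 0, 0, 1],
  ],
)

```text
time: 25.95
ee_pos: [439.8, -240.7, 159.9]
ee_rot: [-0.0, 0.055, 0.999, 0.0]
wrist_force: [-0.4, 0.7, -8.2]
grip_width: 0.264
finger_force: 45.0
```

```bash
python3 step.py "-.95 -.84 -.54 -.31 -.17 -.05 0 .05" -.611 30 12 3 4 15 4
```

```text
t 25.95 pred th 0.008 om -0.033 | meas -0.000 fw 191 area 624 | Y sim -0.648 meas -0.647 tcp [ 439.8 -240.7  159.9] yaw -0.109 F [-0.4  0.7 -8.2]
est th -0.001 om -0.007 d 0.021 z/8.29 -0.002
plan cm [-0.47, -0.36, -0.17, -0.02, 0.07, 0.12, 0.16, 0.19, 0.21, 0.23, 0.24, 0.24]
th [0.016, 0.022, 0.012, 0.004, -0.001, -0.005, -0.007, -0.008, -0.008, -0.008, -0.008, -0.008, -0.008, -0.009, -0.007]
Y [-0.653, -0.658, -0.658, -0.654, -0.65, -0.646, -0.641, -0.636, -0.632, -0.628, -0.625, -0.622, -0.619, -0.616, -0.615]
```

```bash
python3 - <<'E'
import json
E=json.load(open("est.json"));E["d"]=-.02;E["P"][2][2]+=.003;json.dump(E,open("est.json","w"))
E
python3 replan.py -.611,30,3,4,15,4 -.611,30,3,2,20,8
```

```text
-.611,30,3,4,15,4 [-0.69, -0.55, -0.29, -0.1, 0.02, 0.1, 0.16, 0.2, 0.22, 0.25, 0.26, 0.27] 
 th [0.024, 0.021, 0.005, -0.002, -0.005, -0.005, -0.006, -0.004] 
 Y [-0.655, -0.664, -0.657, -0.647, -0.636, -0.628, -0.621, -0.616]
-.611,30,3,2,20,8 [-0.35, -0.27, -0.17, -0.11, -0.07, -0.04, -0.01, 0.01, 0.04, 0.06, 0.08, 0.09] 
 th [0.012, 0.013, 0.009, 0.005, 0.002, -0.001, -0.004, -0.006] 
 Y [-0.652, -0.658, -0.658, -0.654, -0.649, -0.642, -0.635, -0.629]
```

Call:
arm_command(
  targets=[
    [0, -0.65, 0, 0, 1],
    [0, -0.5, 0, 0, 1],
    [0, -0.25, 0, 0, 1],
    [0, -0.1, 0, 0, 1],
    [0, 0.02, 0, 0, 1],
    [0, 0.1, 0, 0, 1],
    [0, 0.15, 0, 0, 1],
    [0, 0.2, 0, 0, 1],
  ],
)

```text
time: 26.67
ee_pos: [438.7, -250.8, 159.9]
ee_rot: [-0.0, 0.055, 0.999, 0.0]
wrist_force: [-0.3, -0.0, -7.7]
grip_width: 0.263
finger_force: 45.0
```

```bash
python3 step.py "-.65 -.5 -.25 -.1 .02 .1 .15 .2" -.611 30 12 3 4 15 4
```

```text
t 26.67 pred th 0.006 om -0.037 | meas 0.006 fw 192 area 613 | Y sim -0.658 meas -0.657 tcp [ 438.7 -250.8  159.9] yaw -0.109 F [-0.3 -0.  -7.7]
est th 0.009 om 0.073 d -0.020 z/8.29 0.016
plan cm [0.14, 0.22, 0.25, 0.26, 0.26, 0.26, 0.25, 0.25, 0.24, 0.23, 0.22, 0.2]
th [0.008, 0.002, -0.001, -0.003, -0.004, -0.004, -0.004, -0.004, -0.003, -0.003, -0.002, -0.002, -0.001, -0.002, -0.001]
Y [-0.657, -0.652, -0.647, -0.642, -0.637, -0.632, -0.629, -0.625, -0.622, -0.62, -0.618, -0.616, -0.614, -0.613, -0.612]
```

Innovation is now zero, so the model is aligned. I'll follow the return to the centre.

Call:
arm_command(
  targets=[
    [0, 0.16, 0, 0, 1],
    [0, 0.23, 0, 0, 1],
    [0, 0.26, 0, 0, 1],
    [0, 0.27, 0, 0, 1],
    [0, 0.27, 0, 0, 1],
    [0, 0.27, 0, 0, 1],
    [0, 0.26, 0, 0, 1],
    [0, 0.25, 0, 0, 1],
    [0, 0.24, 0, 0, 1],
    [0, 0.23, 0, 0, 1],
  ],
)

```text
time: 27.55
ee_pos: [441.4, -226.5, 159.9]
ee_rot: [0.0, 0.055, 0.999, 0.0]
wrist_force: [-0.7, 0.1, -7.1]
grip_width: 0.261
finger_force: 45.0
```

```bash
python3 step.py ".16 .23 .26 .27 .27 .27 .26 .25 .24 .23" -.611 30 12 3 4 15 4
```

```text
t 27.55 pred th -0.006 om -0.005 | meas -0.004 fw 191 area 624 | Y sim -0.634 meas -0.632 tcp [ 441.4 -226.5  159.9] yaw -0.109 F [-0.7  0.1 -7.1]
est th 0.001 om 0.107 d -0.018 z/8.29 0.014
plan cm [0.26, 0.3, 0.26, 0.22, 0.18, 0.16, 0.14, 0.12, 0.11, 0.09, 0.08, 0.07]
th [-0.002, -0.008, -0.006, -0.005, -0.003, -0.002, -0.001, -0.001, 0.0, 0.001, 0.001, 0.001, 0.002, 0.002, 0.002]
Y [-0.631, -0.625, -0.622, -0.619, -0.616, -0.615, -0.613, -0.612, -0.612, -0.611, -0.611, -0.611, -0.611, -0.61, -0.61]
```

Call:
arm_command(
  targets=[
    [0, 0.26, 0, 0, 1],
    [0, 0.3, 0, 0, 1],
    [0, 0.26, 0, 0, 1],
    [0, 0.22, 0, 0, 1],
    [0, 0.18, 0, 0, 1],
    [0, 0.16, 0, 0, 1],
    [0, 0.14, 0, 0, 1],
    [0, 0.12, 0, 0, 1],
    [0, 0.1, 0, 0, 1],
    [0, 0.08, 0, 0, 1],
  ],
)

```text
time: 28.43
ee_pos: [443.4, -208.6, 159.9]
ee_rot: [0.0, 0.055, 0.999, 0.0]
wrist_force: [-0.6, 0.3, -8.2]
grip_width: 0.262
finger_force: 45.0
```

```bash
python3 step.py ".26 .3 .26 .22 .18 .16 .14 .12 .1 .08" -.611 30 12 3 4 15 4
```

```text
t 28.43 pred th -0.002 om 0.008 | meas 0.003 fw 191 area 634 | Y sim -0.616 meas -0.614 tcp [ 443.4 -208.6  159.9] yaw -0.109 F [-0.6  0.3 -8.2]
est th 0.005 om 0.051 d -0.014 z/8.29 0.010
plan cm [0.42, 0.4, 0.28, 0.18, 0.12, 0.08, 0.05, 0.02, 0.0, -0.01, -0.03, -0.04]
th [-0.007, -0.015, -0.01, -0.006, -0.003, -0.001, 0.001, 0.002, 0.002, 0.003, 0.003, 0.003, 0.004, 0.004, 0.003]
Y [-0.611, -0.604, -0.602, -0.6, -0.6, -0.601, -0.601, -0.602, -0.604, -0.605, -0.606, -0.607, -0.608, -0.609, -0.609]
```

Call:
arm_command(
  targets=[
    [0, 0.35, 0, 0, 1],
    [0, 0.36, 0, 0, 1],
    [0, 0.27, 0, 0, 1],
    [0, 0.18, 0, 0, 1],
    [0, 0.12, 0, 0, 1],
    [0, 0.07, 0, 0, 1],
    [0, 0.03, 0, 0, 1],
    [0, 0, 0, 0, 1],
    [0, 0, 0, 0, 1],
    [0, -0.02, 0, 0, 1],
  ],
)

```text
time: 29.32
ee_pos: [444.9, -195.3, 159.9]
ee_rot: [0.0, 0.055, 0.999, 0.0]
wrist_force: [-0.7, -1.3, -7.0]
grip_width: 0.26
finger_force: 45.0
```

```bash
python3 step.py ".35 .36 .27 .18 .12 .07 .03 0 0 -.02" -.611 30 12 3 4 15 4
```

```text
t 29.32 pred th 0.002 om 0.015 | meas 0.011 fw 191 area 634 | Y sim -0.602 meas -0.601 tcp [ 444.9 -195.3  159.9] yaw -0.109 F [-0.7 -1.3 -7. ]
est th 0.011 om 0.015 d -0.007 z/8.29 0.011
plan cm [0.78, 0.68, 0.43, 0.24, 0.12, 0.05, -0.01, -0.05, -0.09, -0.11, -0.13, -0.15]
th [-0.016, -0.031, -0.02, -0.011, -0.005, -0.001, 0.002, 0.003, 0.005, 0.005, 0.006, 0.006, 0.006, 0.007, 0.005]
Y [-0.594, -0.583, -0.579, -0.579, -0.581, -0.583, -0.586, -0.589, -0.593, -0.596, -0.599, -0.601, -0.603, -0.606, -0.607]
```

Call:
arm_command(
  targets=[
    [0, 0.75, 0, 0, 1],
    [0, 0.7, 0, 0, 1],
    [0, 0.45, 0, 0, 1],
    [0, 0.26, 0, 0, 1],
    [0, 0.13, 0, 0, 1],
    [0, 0.04, 0, 0, 1],
    [0, -0.02, 0, 0, 1],
    [0, -0.04, 0, 0, 1],
  ],
)

```text
time: 30.03
ee_pos: [447.4, -172.7, 160.0]
ee_rot: [0.0, 0.054, 0.999, -0.0]
wrist_force: [0.3, -0.9, -7.8]
grip_width: 0.256
finger_force: 45.0
```

```bash
python3 - <<'E'
import json
E=json.load(open("est.json"));E["d"]=.008;json.dump(E,open("est.json","w"))
E
python3 step.py ".75 .7 .45 .26 .13 .04 -.02 -.04" -.611 30 12 3 4 15 4
```

```text
t 30.03 pred th -0.007 om 0.027 | meas -0.003 fw 191 area 637 | Y sim -0.579 meas -0.578 tcp [ 447.4 -172.7  160. ] yaw -0.109 F [ 0.3 -0.9 -7.8]
est th -0.003 om 0.003 d 0.011 z/8.29 -0.002
plan cm [0.34, 0.25, 0.1, -0.0, -0.07, -0.11, -0.14, -0.16, -0.18, -0.19, -0.19, -0.2]
th [-0.015, -0.019, -0.011, -0.005, -0.001, 0.001, 0.003, 0.004, 0.004, 0.004, 0.004, 0.004, 0.004, 0.005, 0.003]
Y [-0.576, -0.572, -0.573, -0.576, -0.579, -0.583, -0.587, -0.591, -0.594, -0.598, -0.6, -0.603, -0.605, -0.607, -0.608]
```

Call:
arm_command(
  targets=[
    [0, 0.34, 0, 0, 1],
    [0, 0.26, 0, 0, 1],
    [0, 0.1, 0, 0, 1],
    [0, 0, 0, 0, 1],
    [0, -0.07, 0, 0, 1],
    [0, -0.11, 0, 0, 1],
    [0, -0.14, 0, 0, 1],
    [0, -0.16, 0, 0, 1],
  ],
)

```text
time: 30.75
ee_pos: [447.6, -170.6, 159.9]
ee_rot: [0.0, 0.055, 0.999, 0.0]
wrist_force: [-0.3, 0.2, -8.7]
grip_width: 0.258
finger_force: 45.0
```

```bash
python3 step.py ".34 .26 .1 0 -.07 -.11 -.14 -.16" -.611 30 12 3 4 15 4
```

```text
t 30.75 pred th -0.004 om 0.018 | meas -0.007 fw 191 area 629 | Y sim -0.577 meas -0.576 tcp [ 447.6 -170.6  159.9] yaw -0.109 F [-0.3  0.2 -8.7]
est th -0.010 om -0.071 d 0.008 z/8.29 -0.016
plan cm [-0.42, -0.44, -0.37, -0.3, -0.25, -0.22, -0.2, -0.17, -0.15, -0.13, -0.12, -0.1]
th [0.001, 0.012, 0.01, 0.008, 0.006, 0.005, 0.004, 0.003, 0.002, 0.001, 0.001, 0.0, -0.0, -0.0, -0.0]
Y [-0.582, -0.59, -0.595, -0.599, -0.603, -0.605, -0.607, -0.609, -0.61, -0.61, -0.611, -0.611, -0.611, -0.612, -0.612]
```

Balanced, with a plan that ends on target.

Call:
arm_command(
  targets=[
    [0, -0.42, 0, 0, 1],
    [0, -0.44, 0, 0, 1],
    [0, -0.37, 0, 0, 1],
    [0, -0.3, 0, 0, 1],
    [0, -0.25, 0, 0, 1],
    [0, -0.22, 0, 0, 1],
    [0, -0.2, 0, 0, 1],
    [0, -0.17, 0, 0, 1],
  ],
)

```text
time: 31.47
ee_pos: [445.0, -194.2, 159.9]
ee_rot: [0.0, 0.055, 0.999, 0.0]
wrist_force: [0.3, -0.4, -7.9]
grip_width: 0.259
finger_force: 45.0
```

```bash
python3 step.py "-.42 -.44 -.37 -.3 -.25 -.22 -.2 -.17" -.611 30 12 3 4 15 4
```

```text
t 31.47 pred th 0.007 om -0.008 | meas 0.008 fw 191 area 627 | Y sim -0.601 meas -0.600 tcp [ 445.  -194.2  159.9] yaw -0.109 F [ 0.3 -0.4 -7.9]
est th 0.004 om -0.083 d 0.009 z/8.29 -0.007
plan cm [-0.09, -0.12, -0.11, -0.1, -0.08, -0.07, -0.07, -0.06, -0.05, -0.04, -0.04, -0.03]
th [0.002, 0.003, 0.003, 0.002, 0.001, 0.001, 0.001, 0.0, -0.0, -0.0, -0.0, -0.001, -0.001, -0.001, -0.001]
Y [-0.602, -0.604, -0.606, -0.607, -0.608, -0.609, -0.61, -0.61, -0.611, -0.611, -0.611, -0.611, -0.611, -0.611, -0.611]
```

Call:
arm_command(
  targets=[
    [0, -0.09, 0, 0, 1],
    [0, -0.12, 0, 0, 1],
    [0, -0.11, 0, 0, 1],
    [0, -0.1, 0, 0, 1],
    [0, -0.08, 0, 0, 1],
    [0, -0.07, 0, 0, 1],
    [0, -0.07, 0, 0, 1],
    [0, -0.06, 0, 0, 1],
  ],
)

```text
time: 32.18
ee_pos: [444.2, -201.0, 159.9]
ee_rot: [-0.0, 0.055, 0.999, 0.0]
wrist_force: [0.8, 0.3, -7.7]
grip_width: 0.261
finger_force: 45.0
```

```bash
python3 step.py "-.09 -.12 -.11 -.1 -.08 -.07 -.07 -.06" -.611 30 12 3 4 15 4
```

```text
t 32.18 pred th 0.002 om -0.001 | meas 0.002 fw 191 area 631 | Y sim -0.608 meas -0.607 tcp [ 444.2 -201.   159.9] yaw -0.109 F [ 0.8  0.3 -7.7]
est th 0.000 om -0.029 d 0.009 z/8.29 -0.003
plan cm [-0.05, -0.06, -0.05, -0.04, -0.03, -0.03, -0.02, -0.02, -0.01, -0.01, -0.01, -0.01]
th [0.001, 0.001, 0.001, 0.0, 0.0, -0.0, -0.0, -0.001, -0.001, -0.001, -0.001, -0.001, -0.001, -0.001, -0.001]
Y [-0.608, -0.61, -0.61, -0.611, -0.611, -0.611, -0.611, -0.611, -0.611, -0.611, -0.611, -0.611, -0.611, -0.611, -0.611]
```

Call:
arm_command(
  targets=[
    [0, -0.05, 0, 0, 1],
    [0, -0.06, 0, 0, 1],
    [0, -0.05, 0, 0, 1],
    [0, -0.04, 0, 0, 1],
    [0, -0.03, 0, 0, 1],
    [0, -0.03, 0, 0, 1],
    [0, -0.02, 0, 0, 1],
    [0, -0.02, 0, 0, 1],
    [0, -0.01, 0, 0, 1],
    [0, -0.01, 0, 0, 1],
  ],
)

```text
time: 33.07
ee_pos: [443.9, -204.1, 159.9]
ee_rot: [0.0, 0.055, 0.999, 0.0]
wrist_force: [0.8, 0.2, -8.9]
grip_width: 0.261
finger_force: 45.0
```

```bash
python3 step.py "-.05 -.06 -.05 -.04 -.03 -.03 -.02 -.02 -.01 -.01" -.611 30 12 3 4 15 4
```

```text
t 33.07 pred th -0.000 om -0.001 | meas 0.002 fw 191 area 632 | Y sim -0.611 meas -0.610 tcp [ 443.9 -204.1  159.9] yaw -0.109 F [ 0.8  0.2 -8.9]
est th 0.002 om -0.001 d 0.011 z/8.29 0.002
plan cm [0.17, 0.15, 0.1, 0.06, 0.03, 0.02, 0.01, -0.0, -0.01, -0.01, -0.02, -0.02]
th [-0.004, -0.007, -0.005, -0.004, -0.003, -0.002, -0.001, -0.001, -0.001, -0.0, -0.0, -0.0, -0.0, 0.0, -0.0]
Y [-0.609, -0.607, -0.606, -0.606, -0.606, -0.606, -0.607, -0.607, -0.608, -0.608, -0.609, -0.609, -0.61, -0.61, -0.61]
```

Call:
arm_command(
  targets=[
    [0, 0.15, 0, 0, 1],
    [0, 0.14, 0, 0, 1],
    [0, 0.1, 0, 0, 1],
    [0, 0.06, 0, 0, 1],
    [0, 0.03, 0, 0, 1],
    [0, 0.02, 0, 0, 1],
    [0, 0.01, 0, 0, 1],
    [0, 0, 0, 0, 1],
    [0, -0.01, 0, 0, 1],
    [0, -0.01, 0, 0, 1],
  ],
)

```text
time: 33.95
ee_pos: [444.4, -199.3, 159.9]
ee_rot: [0.0, 0.055, 0.999, 0.0]
wrist_force: [1.2, -1.1, -8.2]
grip_width: 0.26
finger_force: 45.0
```

```bash
python3 step.py ".15 .14 .1 .06 .03 .02 .01 0 -.01 -.01" -.611 30 12 3 4 15 4
```

```text
t 33.95 pred th -0.002 om 0.003 | meas 0.001 fw 191 area 628 | Y sim -0.606 meas -0.605 tcp [ 444.4 -199.3  159.9] yaw -0.109 F [ 1.2 -1.1 -8.2]
est th 0.001 om 0.001 d 0.013 z/8.29 0.001
plan cm [0.19, 0.16, 0.09, 0.05, 0.02, -0.0, -0.02, -0.03, -0.03, -0.04, -0.04, -0.05]
th [-0.006, -0.009, -0.006, -0.004, -0.002, -0.001, -0.001, -0.0, -0.0, 0.0, 0.0, 0.0, 0.0, 0.001, -0.0]
Y [-0.604, -0.602, -0.601, -0.601, -0.602, -0.603, -0.604, -0.605, -0.606, -0.607, -0.608, -0.608, -0.609, -0.61, -0.61]
```

Call:
arm_command(
  targets=[
    [0, 0.19, 0, 0, 1],
    [0, 0.16, 0, 0, 1],
    [0, 0.1, 0, 0, 1],
    [0, 0.05, 0, 0, 1],
    [0, 0.02, 0, 0, 1],
    [0, 0, 0, 0, 1],
    [0, -0.02, 0, 0, 1],
    [0, -0.03, 0, 0, 1],
    [0, -0.03, 0, 0, 1],
    [0, -0.03, 0, 0, 1],
  ],
)

```text
time: 34.83
ee_pos: [444.9, -195.3, 159.9]
ee_rot: [0.0, 0.055, 0.999, 0.0]
wrist_force: [-0.3, 0.5, -8.4]
grip_width: 0.263
finger_force: 45.0
```

```bash
python3 step.py ".19 .16 .1 .05 .02 0 -.02 -.03 -.03 -.03" -.611 30 12 3 4 15 4
```

```text
t 34.83 pred th -0.003 om 0.001 | meas -0.006 fw 191 area 629 | Y sim -0.602 meas -0.601 tcp [ 444.9 -195.3  159.9] yaw -0.109 F [-0.3  0.5 -8.4]
est th -0.007 om -0.020 d 0.010 z/8.29 -0.008
plan cm [-0.3, -0.29, -0.21, -0.15, -0.11, -0.08, -0.06, -0.04, -0.03, -0.02, -0.01, -0.0]
th [0.003, 0.01, 0.007, 0.004, 0.002, 0.001, 0.0, -0.001, -0.001, -0.001, -0.002, -0.002, -0.002, -0.002, -0.002]
Y [-0.605, -0.61, -0.613, -0.614, -0.615, -0.615, -0.615, -0.615, -0.614, -0.614, -0.614, -0.613, -0.613, -0.612, -0.612]
```

Call:
arm_command(
  targets=[
    [0, -0.28, 0, 0, 1],
    [0, -0.28, 0, 0, 1],
    [0, -0.2, 0, 0, 1],
    [0, -0.15, 0, 0, 1],
    [0, -0.11, 0, 0, 1],
    [0, -0.08, 0, 0, 1],
    [0, -0.05, 0, 0, 1],
    [0, -0.03, 0, 0, 1],
    [0, -0.01, 0, 0, 1],
    [0, 0, 0, 0, 1],
  ],
)

```text
time: 35.72
ee_pos: [443.6, -207.0, 159.9]
ee_rot: [0.0, 0.055, 0.999, 0.0]
wrist_force: [0.4, -0.6, -8.2]
grip_width: 0.261
finger_force: 45.0
```

```bash
python3 step.py "-.28 -.28 -.2 -.15 -.11 -.08 -.05 -.03 -.01 0" -.611 30 12 3 4 15 4
```

```text
t 35.72 pred th -0.001 om -0.011 | meas -0.005 fw 191 area 634 | Y sim -0.614 meas -0.613 tcp [ 443.6 -207.   159.9] yaw -0.109 F [ 0.4 -0.6 -8.2]
est th -0.006 om -0.015 d 0.007 z/8.29 -0.007
plan cm [-0.42, -0.37, -0.24, -0.14, -0.08, -0.03, -0.0, 0.02, 0.04, 0.05, 0.06, 0.07]
th [0.008, 0.016, 0.011, 0.006, 0.003, 0.001, -0.001, -0.002, -0.003, -0.003, -0.003, -0.003, -0.003, -0.004, -0.003]
Y [-0.618, -0.625, -0.627, -0.627, -0.626, -0.625, -0.624, -0.622, -0.62, -0.619, -0.617, -0.616, -0.615, -0.614, -0.613]
```

Call:
arm_command(
  targets=[
    [0, -0.4, 0, 0, 1],
    [0, -0.35, 0, 0, 1],
    [0, -0.23, 0, 0, 1],
    [0, -0.14, 0, 0, 1],
    [0, -0.08, 0, 0, 1],
    [0, -0.03, 0, 0, 1],
    [0, 0, 0, 0, 1],
    [0, 0.02, 0, 0, 1],
  ],
)

```text
time: 36.43
ee_pos: [442.2, -219.0, 159.9]
ee_rot: [-0.0, 0.055, 0.999, 0.0]
wrist_force: [-0.4, -0.1, -8.0]
grip_width: 0.261
finger_force: 45.0
```

```bash
python3 step.py "-.4 -.35 -.23 -.14 -.08 -.03 0 .02" -.611 30 12 3 4 15 4
```

```text
t 36.43 pred th 0.003 om -0.015 | meas 0.004 fw 191 area 626 | Y sim -0.626 meas -0.625 tcp [ 442.2 -219.   159.9] yaw -0.109 F [-0.4 -0.1 -8. ]
est th 0.003 om 0.001 d 0.007 z/8.29 0.003
plan cm [0.03, 0.05, 0.06, 0.07, 0.07, 0.08, 0.08, 0.08, 0.08, 0.07, 0.07, 0.07]
th [0.003, 0.0, -0.001, -0.002, -0.002, -0.003, -0.003, -0.003, -0.003, -0.002, -0.002, -0.002, -0.002, -0.002, -0.002]
Y [-0.626, -0.625, -0.623, -0.622, -0.62, -0.619, -0.617, -0.616, -0.615, -0.614, -0.614, -0.613, -0.612, -0.612, -0.612]
```

Call:
arm_command(
  targets=[
    [0, 0.03, 0, 0, 1],
    [0, 0.05, 0, 0, 1],
    [0, 0.06, 0, 0, 1],
    [0, 0.07, 0, 0, 1],
    [0, 0.08, 0, 0, 1],
    [0, 0.08, 0, 0, 1],
    [0, 0.08, 0, 0, 1],
    [0, 0.08, 0, 0, 1],
    [0, 0.08, 0, 0, 1],
  ],
)

```text
time: 37.23
ee_pos: [442.9, -212.9, 159.9]
ee_rot: [0.0, 0.055, 0.999, 0.0]
wrist_force: [-0.4, 0.1, -7.8]
grip_width: 0.26
finger_force: 45.0
```

```bash
python3 step.py ".03 .05 .06 .07 .08 .08 .08 .08 .08" -.611 30 12 3 4 15 4
```

```text
t 37.23 pred th -0.003 om -0.004 | meas -0.003 fw 190 area 616 | Y sim -0.620 meas -0.619 tcp [ 442.9 -212.9  159.9] yaw -0.109 F [-0.4  0.1 -7.8]
est th -0.002 om 0.035 d 0.007 z/8.29 0.003
plan cm [0.04, 0.06, 0.06, 0.06, 0.06, 0.05, 0.05, 0.05, 0.05, 0.04, 0.04, 0.04]
th [-0.001, -0.002, -0.002, -0.002, -0.002, -0.002, -0.002, -0.002, -0.002, -0.002, -0.001, -0.001, -0.001, -0.001, -0.001]
Y [-0.62, -0.618, -0.617, -0.616, -0.615, -0.614, -0.614, -0.613, -0.613, -0.612, -0.612, -0.612, -0.611, -0.611, -0.611]
```

Call:
arm_command(
  targets=[
    [0, 0.04, 0, 0, 1],
    [0, 0.06, 0, 0, 1],
    [0, 0.06, 0, 0, 1],
    [0, 0.06, 0, 0, 1],
    [0, 0.06, 0, 0, 1],
    [0, 0.05, 0, 0, 1],
    [0, 0.05, 0, 0, 1],
    [0, 0.05, 0, 0, 1],
    [0, 0.04, 0, 0, 1],
  ],
)

```text
time: 38.03
ee_pos: [443.5, -208.3, 159.9]
ee_rot: [0.0, 0.055, 0.999, 0.0]
wrist_force: [0.2, -0.0, -8.3]
grip_width: 0.262
finger_force: 45.0
```

```bash
python3 step.py ".04 .06 .06 .06 .06 .05 .05 .05 .04" -.611 30 12 3 4 15 4
```

```text
t 38.03 pred th -0.002 om 0.002 | meas -0.004 fw 191 area 634 | Y sim -0.615 meas -0.614 tcp [ 443.5 -208.3  159.9] yaw -0.109 F [ 0.2 -0.  -8.3]
est th -0.003 om 0.017 d 0.006 z/8.29 -0.001
plan cm [-0.1, -0.08, -0.04, -0.01, 0.0, 0.01, 0.02, 0.02, 0.03, 0.03, 0.03, 0.03]
th [0.001, 0.003, 0.002, 0.001, -0.0, -0.001, -0.001, -0.001, -0.001, -0.001, -0.001, -0.001, -0.002, -0.002, -0.001]
Y [-0.616, -0.618, -0.618, -0.617, -0.617, -0.616, -0.615, -0.615, -0.614, -0.614, -0.613, -0.613, -0.612, -0.612, -0.612]
```

Call:
arm_command(
  targets=[
    [0, -0.08, 0, 0, 1],
    [0, -0.07, 0, 0, 1],
    [0, -0.03, 0, 0, 1],
    [0, 0, 0, 0, 1],
    [0, 0, 0, 0, 1],
    [0, 0.01, 0, 0, 1],
    [0, 0.01, 0, 0, 1],
    [0, 0, 0, 0, 1],
  ],
)

```text
time: 38.75
ee_pos: [443.3, -209.9, 159.9]
ee_rot: [0.0, 0.055, 0.999, 0.0]
wrist_force: [-0.0, 0.3, -8.4]
grip_width: 0.26
finger_force: 45.0
```

```bash
python3 step.py "-.08 -.07 -.03 0 0 .01 .01 0" -.611 30 12 3 4 15 4
```

```text
t 38.75 pred th 0.000 om 0.003 | meas -0.000 fw 191 area 631 | Y sim -0.617 meas -0.615 tcp [ 443.3 -209.9  159.9] yaw -0.109 F [-0.   0.3 -8.4]
est th -0.000 om 0.001 d 0.005 z/8.29 0.000
plan cm [-0.05, -0.03, -0.01, 0.01, 0.02, 0.02, 0.03, 0.03, 0.03, 0.03, 0.03, 0.03]
th [0.002, 0.002, 0.001, -0.0, -0.001, -0.001, -0.001, -0.001, -0.001, -0.001, -0.001, -0.001, -0.001, -0.001, -0.001]
Y [-0.617, -0.618, -0.618, -0.617, -0.616, -0.616, -0.615, -0.614, -0.614, -0.613, -0.613, -0.612, -0.612, -0.612, -0.611]
```

The arm stands at 0.000 rad with no drift, so I hand the job in now.

```bash
python3 -c "
from plant import workorder
print(workorder.sign_off())"
```

```text
the job is handed in; nothing more can be done
None
```

I handed in the job at about 38.8 s: the lamp was still held with its base about 100 mm up, the arm upright (about 0.00 rad) and the head within about 10 mm of the block's middle, after some 7 s held within about 20 mm of it; before that, far from the block, the first lift sagged back to its starting (+y) side and I raised it again.

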